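# Gauge fragile plates on an indexing table

### The arm

A 6-joint arm with a two-finger parallel gripper is mounted at the origin on the work surface. World frame = base frame: x ahead of the robot, y to its left, z up, the work surface at z = 0. Lengths are in mm, angles in rad, forces in N, time in s.
With the tool pointing down it reaches from about 400 to 925 mm from the base axis. Payload 12.5 kg.
Tool frame: the origin (TCP) lies midway between the tips of the shut fingers; the grasp point (between the pads) lies 19 mm behind it; z points along the fingers, y is the line along which they close (so a half turn about z gives the same grasp; the last joint's range is limited). The gripper opens to 95 mm and grips with 3 to 60 N. Pads are 20 mm wide; open, the fingers measure 119 mm over their backs; the gripper's body (75 mm by 180 mm) begins 59 mm behind the grasp point.
Start: joints at [1.222, 0.491, 1.559, -0, 1.092, -0.106], TCP at [150.245, 606.69, 214.661] pointing down, gripper open.
Joint ranges: [-3.1, 3.1], [-0.84, 2.19], [0.05, 2.79], [-1.13, 4.28], [0.06, 2.93], [-2.69, 2.69]. Speed limits (rad/s): [2.22, 2.22, 2.79, 3.14, 3.14, 3.14].

### API

Orientations are given as [roll, pitch, yaw] about the fixed x, y, z axes, in that order (R = Rz(yaw) Ry(pitch) Rx(roll)).
In Python, from cell import * gives the robot as it stands. The module is installed in compiled form; this text tells all that it offers.
- The arm moves only by the tool arm_command, never from a script. Its arguments are lists of equal length, an entry for each row: "delta_pos": the shift along the world's x, y, z in units of 250 mm (1.0 is 250 mm), a list of three; "delta_rot": the turn, a rotation vector about the world's x, y, z in units of 90 degrees (1.0 is 90 degrees), a list of three; "claw": the closure, from 0 (fully open) to 1 (shut). In form: {"delta_pos": [[tx, ty, tz], ...], "delta_rot": [[wx, wy, wz], ...], "claw": [claw, ...]}. A call has exactly 5 rows; each row is the pose to reach, as a shift and turn from the pose commanded when the call began; what a row does not reach only later rows make up. A row lasts 1/12 s, in which the tool goes at most 41.7 mm and 7.16 degrees, less where a joint would pass 70% of its speed; a pose out of reach is approached as far as the arm can. A call with a number of a shift or a turn outside -1 to 1 is refused whole. A call with a gripper value outside its range is refused whole. The fingers move at their own pace and stop on an object; the grip force is fixed at half the most. Time passes only in rows, so rows that repeat a pose let the fingers close, or fill a call up. It gives the time, the measured TCP pose, the force, the opening and the grip force at its end, in the units of the state.
- state(): the state, without advancing time (a new reading comes with each control period).
- read_camera(name): name is "scene" or "side" or "wrist"; returns the picture (480x640x3 uint8, red, green, blue); there is no depth.
- calibration(name): a dict with "camera_matrix" (3x3 intrinsics, pixels), "T" (4x4, takes a point from camera to world coordinates). Camera axes: x right, y down, z forward; pixel columns grow to the right and rows downward; lengths in mm; the calibration is good to about 2 mm. A picture is of the moment at which its call begins: read the wrist's pose just before it. calibration takes no time and is no camera call; for the wrist camera it gives the pose at the moment of the call.
- job_done(): hands the job in; it is judged then, once.
The state is a dict: "t": time; "joints": joint angles; "qvel": joint speeds; "tau": joint torques, N m; "eef_pos": TCP position; "tcp_rot": TCP orientation; "ft_force": force on the tool from outside, world axes, zero at the start; "moment": the same for the moment, N m; "opening": opening from 0.0 (shut) to 1.0 (fully open); "grip_force": force on a finger pad.
Only numpy, scipy, OpenCV 4.12 (cv2) and the standard library are available. Lean on these libraries where they do the work, as an engineer would, in place of code of your own. Each camera call takes 0.05 s, during which the arm holds its last target. There are 200 camera calls.

### The job

Gently lift all the fragile plates from the yellow mat onto free pads of the indexing table, then click the table round to bring them one at a time under the gauge in the order amber, green, blue, white (leaving out those that are not there), each time pressing the red knob softly until the stylus has rested on the plate for about a second, and letting it spring back up. Then set every plate down flat on the black mat, each with its centre over the mat and none on top of another, and leave the table clicked in; do not squeeze, drop or crush a plate, and leave the bottle and the jar alone.

Things in the scene. Friction and masses are not known exactly. Their poses are not given: they have to be found in the camera images.
- plate_amber: the amber plate, perhaps absent: a fragile block of clear amber glass, 70 mm long (x) x 40 wide (y) x 20 high, 0.11 to 0.18 kg; origin at the centre of its underside. Starts on the yellow mat. It cracks if the fingers squeeze it with over 100 N in all (50 N a pad; 20 to 30 is plenty), if the stylus presses it with over 5.5 N, if it falls over 10 mm or is pushed down with over 60 N
- plate_green: the green plate, perhaps absent: a fragile block of clear green glass, 70 mm long (x) x 40 wide (y) x 20 high, 0.11 to 0.18 kg; origin at the centre of its underside. Starts on the yellow mat. It cracks if the fingers squeeze it with over 100 N in all (50 N a pad; 20 to 30 is plenty), if the stylus presses it with over 5.5 N, if it falls over 10 mm or is pushed down with over 60 N
- plate_blue: the blue plate, perhaps absent: a fragile block of blue glazed ceramic, 70 mm long (x) x 40 wide (y) x 20 high, 0.11 to 0.18 kg; origin at the centre of its underside. Starts on the yellow mat. It cracks if the fingers squeeze it with over 100 N in all (50 N a pad; 20 to 30 is plenty), if the stylus presses it with over 5.5 N, if it falls over 10 mm or is pushed down with over 60 N
- plate_white: the white plate, perhaps absent: a fragile block of white glazed ceramic, 70 mm long (x) x 40 wide (y) x 20 high, 0.11 to 0.18 kg; origin at the centre of its underside. Starts on the yellow mat. It cracks if the fingers squeeze it with over 100 N in all (50 N a pad; 20 to 30 is plenty), if the stylus presses it with over 5.5 N, if it falls over 10 mm or is pushed down with over 60 N
- yellow_mat: incoming mat: a fixed flat yellow mat, 220 mm (x) x 240 mm (y), 3 mm thick, origin at the centre of its underside (bench top). It may lie to the left or the right of the gauge stand
- black_mat: outgoing mat: a fixed flat black mat without rims, 220 mm (x) x 240 mm (y), 3 mm thick, origin at the centre of its underside. It lies on the other side of the stand from the yellow mat
- stand: the fixed white gauge stand; origin at bench level on the table's axis, z up, x points from that axis to its upright column. From the column an arm (24 mm wide, from 115 to 130 mm above the bench) reaches in over the table to the gauge at x = 70 mm. The plate under the gauge cannot be picked or placed from above: turn the table first
- column (a point): top of the stand's column (22 mm thick), 155 mm from the table's axis along the stand's x, 157 mm above the bench
- turntable: indexing table: an aluminium disc, 250 mm across, 14 mm thick, turning on the stand's axis; origin at the centre of its underside (36 mm above the bench; top at 50 mm), axes turn with it. It turns either way without end and clicks into four positions 90 degrees apart, one pad under the gauge in each; let go within 30 degrees of one, it springs in (at most 0.5 N m). Starts clicked in
- pin0 (a point): centre of the top of black upright pin 0 on the disc, 12 mm thick, 55 mm high above the disc (top 105 mm above the bench), at radius 100 mm, 45 degrees from the table's x axis. To turn the table, pinch a pin near its top and lead it round in an arc (about 5 N)
- pin1 (a point): centre of the top of black upright pin 1 on the disc, 12 mm thick, 55 mm high above the disc (top 105 mm above the bench), at radius 100 mm, 135 degrees from the table's x axis. To turn the table, pinch a pin near its top and lead it round in an arc (about 5 N)
- pin2 (a point): centre of the top of black upright pin 2 on the disc, 12 mm thick, 55 mm high above the disc (top 105 mm above the bench), at radius 100 mm, 225 degrees from the table's x axis. To turn the table, pinch a pin near its top and lead it round in an arc (about 5 N)
- pin3 (a point): centre of the top of black upright pin 3 on the disc, 12 mm thick, 55 mm high above the disc (top 105 mm above the bench), at radius 100 mm, 315 degrees from the table's x axis. To turn the table, pinch a pin near its top and lead it round in an arc (about 5 N)
- pad0: pad 0: a flat grey rectangle with yellow edge lines, flush on the disc's top, at radius 70 mm, 0 degrees counterclockwise from the table's x axis. Origin at its centre, x points outward; 44 mm along x, 74 mm along y: a plate lies centred on it with its long side along the pad's y (tangentially)
- pad1: pad 1: a flat grey rectangle with yellow edge lines, flush on the disc's top, at radius 70 mm, 90 degrees counterclockwise from the table's x axis. Origin at its centre, x points outward; 44 mm along x, 74 mm along y: a plate lies centred on it with its long side along the pad's y (tangentially)
- pad2: pad 2: a flat grey rectangle with yellow edge lines, flush on the disc's top, at radius 70 mm, 180 degrees counterclockwise from the table's x axis. Origin at its centre, x points outward; 44 mm along x, 74 mm along y: a plate lies centred on it with its long side along the pad's y (tangentially)
- pad3: pad 3: a flat grey rectangle with yellow edge lines, flush on the disc's top, at radius 70 mm, 270 degrees counterclockwise from the table's x axis. Origin at its centre, x points outward; 44 mm along x, 74 mm along y: a plate lies centred on it with its long side along the pad's y (tangentially)
- probe (a point): point on the top of the disc (50 mm above the bench) straight under the gauge stylus, fixed to the stand at x = 70 mm
- quill: gauge spindle with its red knob (32 mm across, 12 mm thick); origin at the centre of the knob's top, 172 mm above the bench when up. Pressed down by its knob from above against a spring (3 N at the top, 150 N/m), it springs back up; travel 28 mm. It carries the stylus. Knob 14 to 19 mm down is a good, gentle touch on a plate; over 22 mm crushes it
- stylus_tip (a point): tip of the brass stylus (9 mm thick) under the spindle: 82 mm above the bench when up, 12 mm above the top of a plate on the pad below, so that it touches when the knob is about 12 mm down; from there the stylus yields for 12 mm on its own spring (1.2 N at first touch, 400 N/m)
- stylus (a joint): how far the sprung stylus is pushed in, m: 0 free, 0.012 at its stop (the gauge reading)
- solvent: bystander: a white solvent bottle with a blue cap, 52 mm across, 130 mm high, upright; origin at the centre of its underside
- jar: bystander: a glass jar with a steel lid, 60 mm across, 70 mm high, upright; origin at the centre of its underside
Not all that is in view belongs to the job. Of the things like the plate_green, leave any that is pink or purple; of the rest the larger one is meant.

How it is judged:
By the outcome, as a careful person would: the job done as asked, in the order asked, and still so for the second after the job is handed in, with the robot touching nothing.
Of plate_amber, plate_green, plate_blue, plate_white only 2 to 3 are there at a start; the rules pass over those that are not, and their reading is None.
At some moment in a run one of plate_amber, plate_green, plate_blue, plate_white may be knocked a few centimetres aside while the robot is not near it.
It also fails if it takes over 210 s, if anything falls off the work surface, if the arm or the gripper's body presses on something with over 40 N, if the wrist force passes 120 N, or if a joint passes its speed limit or range.

## Working session

There is one attempt and no reset: what is moved stays moved. The work goes in short steps, Python scripts to look and compute and a tool call to move; the robot and the scene stay as the last step left them, time stands still between calls to the robot, and variables do not carry over. Pictures are saved under pics/ and viewed, at most 14 in all, crops included, and the job is handed in when it is done.

Besides the shell and the picture viewer there is one more tool, called as name(argument=value, ...) on one line, values as JSON. arm_command: Moves the arm, as the interface text tells. Shifts and turns lie within -1 to 1; 1 stands for 250 mm of shift or 90 degrees of turn. Its arguments: {"type":"object","properties":{"delta_pos":{"type":"array"},"delta_rot":{"type":"array"},"claw":{"type":"array"}},"required":["delta_pos","delta_rot","claw"]}

```bash
mkdir -p pics; ls
python3 - <<'E'
from cell import *
import cv2
for n in("scene","side"):
    cv2.imwrite(f"pics/{n}0.png",read_camera(n)[:,:,::-1]); c=calibration(n); print(n,c["camera_matrix"].round(1).tolist(),c["T"].round(3).tolist())
print(state())
E
```

```text
pics
scene [[523.2, 0.0, 324.2], [0.0, 523.2, 237.6], [0.0, 0.0, 1.0]] [[0.334, 0.687, -0.645, 1378.981], [0.943, -0.238, 0.234, -371.967], [0.007, -0.686, -0.728, 1020.979], [0.0, 0.0, 0.0, 1.0]]
side [[455.9, 0.0, 317.0], [0.0, 455.9, 239.7], [0.0, 0.0, 1.0]] [[-0.99, -0.067, 0.125, 435.982], [-0.141, 0.542, -0.829, 1039.899], [-0.012, -0.838, -0.546, 888.575], [0.0, 0.0, 0.0, 1.0]]
{'t': 0.1, 'joints': array([ 1.22239394e+00,  4.91476516e-01,  1.55941399e+00, -1.62534302e-05,
        1.09172847e+00, -1.05645241e-01]), 'qvel': array([-1.67852956e-03, -1.07663320e-03, -4.23697401e-03, -5.18099251e-04,
        7.93798688e-05,  4.99396874e-04]), 'tau': array([ 2.91208577e-03, -6.13617539e+01, -2.58605307e+01,  6.93804002e-02,
        4.70148353e-02, -4.43105861e-06]), 'eef_pos': array([150.16560713, 606.44900474, 214.12556065]), 'tcp_rot': array([-3.14057054e+00, -9.38885037e-05,  2.89884296e+00]), 'ft_force': array([0.17162306, 0.58773499, 0.28890269]), 'moment': array([-0.01108989,  0.04382778, -0.02859183]), 'grip_force': 0.0, 'opening': 0.9985444104986249}
```

View pics/scene0.png

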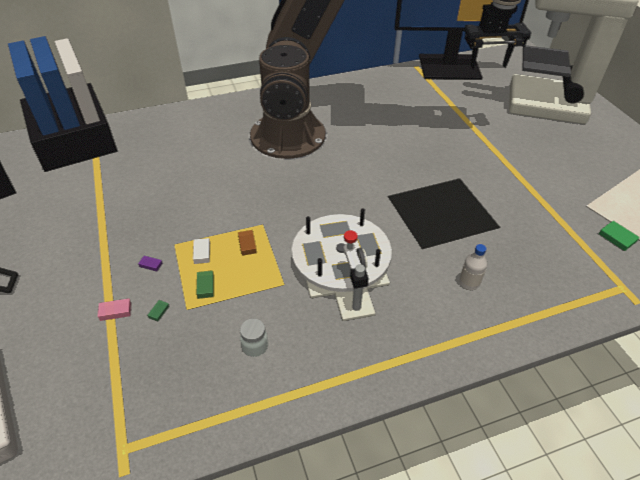

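View pics/side0.png

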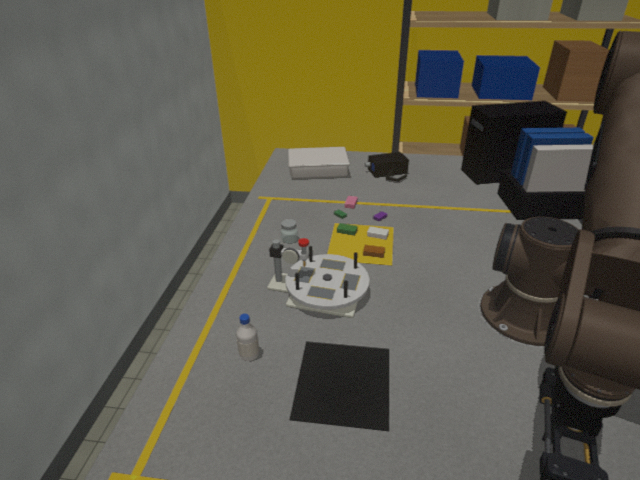

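The scene picture shows white (201,251), amber (247,242) and green (205,284) plates on the yellow mat (228,265). The table axis is near (342,250), the red knob at (350,237), the black mat at (443,211), the bottle at (474,270) and the jar at (254,337). No blue plate is on the yellow mat.

```bash
cat > h.py <<'E'
from cell import *
import numpy as np, cv2
def ray(cal,u,v,z):
    K,T=np.array(cal["camera_matrix"]),np.array(cal["T"])
    d=T[:3,:3]@np.linalg.solve(K,[u,v,1.]); o=T[:3,3]
    return (o+d*(z-o[2])/d[2])[:2]
def proj(cal,p):
    K,T=np.array(cal["camera_matrix"]),np.array(cal["T"])
    q=K@(T[:3,:3].T@(np.array(p,float)-T[:3,3])); return q[:2]/q[2]
E
python3 - <<'E'
from h import *
c=calibration("scene")
im=cv2.imread("pics/scene0.png")
cr=im[205:325,165:405]; cv2.imwrite("pics/crop1.png",cv2.resize(cr,None,fx=3.3,fy=3.3,interpolation=cv2.INTER_CUBIC))
for n,u,v,z in [("knob",350,236,172),("bottle cap",481,249,130),("jar",253,327,70),("white",201,246,23),("amber",247,238,23),("green",205,279,23),("bm",389,209,3),("bm",461,180,3),("bm",498,215,3),("bm",427,245,3),("ym",176,239,3),("ym",267,227,3),("ym",282,284,3),("ym",187,304,3),("far",620,235,20),("far",608,223,20),("far",638,240,20)]:
    print(n,ray(c,u,v,z).round(0))
s=calibration("side")
for n,u,v,z in [("knob",304,242,172),("col",276,246,157),("white",378,231,23),("amber",374,249,23),("green",348,229,23),("axis",327,277,50)]: print(n,ray(s,u,v,z).round(0))
E
```

```text
knob [641. -43.]
bottle cap [741. 243.]
jar [ 735. -299.]
white [ 418. -361.]
amber [ 430. -242.]
green [ 530. -371.]
bm [432. 165.]
bm [388. 421.]
bm [554. 444.]
bm [591. 203.]
ym [ 352. -419.]
ym [ 388. -178.]
ym [ 591. -195.]
ym [ 575. -426.]
far [740. 696.]
far [693. 696.]
far [771. 728.]
knob [635. -32.]
col [716. -24.]
white [ 425. -358.]
amber [ 435. -242.]
green [ 533. -359.]
axis [569. -35.]
```

View pics/crop1.png

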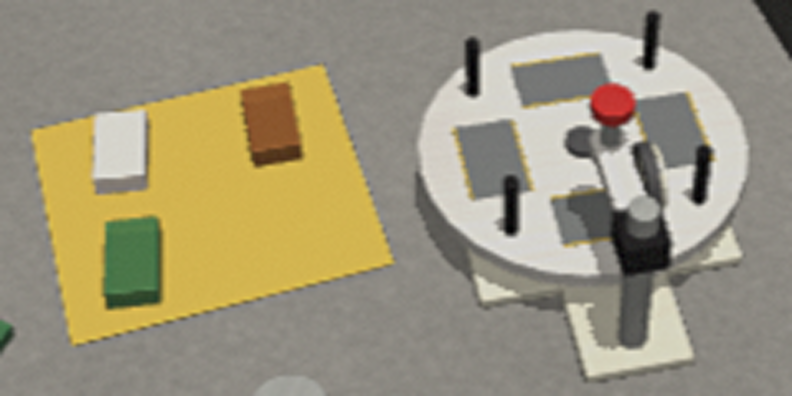

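Run:
```python
from h import *
c=calibration("scene")
f=lambda u,v,z:ray(c,165+u/3.3,205+v/3.3,z)
P=np.array([f(u,v,105) for u,v in [(472,42),(652,17),(703,150),(512,181)]]);ax=P.mean(0)
print("pins",P.round(0).tolist(),"axis",ax.round(1),np.linalg.norm(P-ax,axis=1).round(1),np.degrees(np.arctan2(*(P-ax).T[::-1])).round(1))
k=f(612,100,172);print("knob",k,np.linalg.norm(k-ax),np.degrees(np.arctan2(*(k-ax)[::-1])))
k=f(643,210,157);print("col",k,np.linalg.norm(k-ax),np.degrees(np.arctan2(*(k-ax)[::-1])))
for n,q in dict(white=[(95,116),(147,110),(147,176),(95,180)],amber=[(241,91),(289,84),(301,152),(252,156)],green=[(108,222),(159,218),(159,290),(106,296)]).items():
    Q=np.array([f(u,v,23) for u,v in q]); print(n,Q.mean(0).round(1),[np.linalg.norm(Q[i]-Q[i-1]).round() for i in range(4)],np.degrees(np.arctan2(*((Q[3]+Q[2]-Q[0]-Q[1]))[::-1])).round(1))
```

```text
pins [[490.0, -93.0], [509.0, 47.0], [648.0, 29.0], [631.0, -110.0]] axis [569.2 -31.8] [100.2  98.9  99.1  99.2] [-142.6  127.6   37.6  -51.7]
knob [639.07344801 -40.87281179] 70.41577887054417 -7.392672018077251
col [724.76403126 -52.19286968] 156.85073570853237 -7.465824713329794
white [ 429.1 -360.9] [np.float64(68.0), np.float64(41.0), np.float64(70.0), np.float64(39.0)] -10.4
amber [ 441.5 -245. ] [np.float64(71.0), np.float64(38.0), np.float64(75.0), np.float64(38.0)] -6.7
green [ 541.  -372.6] [np.float64(69.0), np.float64(38.0), np.float64(68.0), np.float64(38.0)] -11.3
```

Axis about (569,-32), stand x at -7.4°. Pin radii of 99 to 100 mm, the knob at 70 mm and the plate sizes all agree with the given dimensions. Next I move round to look at the yellow mat with the wrist camera.

arm_command(delta_pos=[[0.6,-0.512,0.08],[0.6,-0.512,0.08],[0.6,-0.512,0.08],[0.6,-0.512,0.08],[0.6,-0.512,0.08]], delta_rot=[[0,0,0.072],[0,0,0.072],[0,0,0.072],[0,0,0.072],[0,0,0.072]], claw=[0,0,0,0,0])

```text
t: 0.52
eef_pos: [301.9, 476.7, 234.8]
tcp_rot: [-3.141, 0.0, 3.011]
ft_force: [0.3, -0.0, -0.1]
opening: 1.002
grip_force: 0.0
```

arm_command(delta_pos=[[0.6,-0.512,0.08],[0.6,-0.512,0.08],[0.6,-0.512,0.08],[0.6,-0.512,0.08],[0.6,-0.512,0.08]], delta_rot=[[0,0,0],[0,0,0],[0,0,0],[0,0,0],[0,0,0]], claw=[0,0,0,0,0])

```text
t: 0.93
eef_pos: [452.2, 348.5, 254.8]
tcp_rot: [-3.141, 0.0, 3.011]
ft_force: [0.1, 0.2, 0.1]
opening: 1.004
grip_force: 0.0
```

arm_command(delta_pos=[[0.04,-0.8,0.08],[0.04,-0.8,0.08],[0.04,-0.8,0.08],[0.04,-0.8,0.08],[0.04,-0.8,0.08]], delta_rot=[[0,0,0],[0,0,0],[0,0,0],[0,0,0],[0,0,0]], claw=[0,0,0,0,0])

```text
t: 1.35
eef_pos: [459.8, 148.3, 274.7]
tcp_rot: [-3.141, -0.0, 3.012]
ft_force: [0.2, 0.0, 0.5]
opening: 1.001
grip_force: 0.0
```

arm_command(delta_pos=[[0.04,-0.8,0.08],[0.04,-0.8,0.08],[0.04,-0.8,0.08],[0.04,-0.8,0.08],[0.04,-0.8,0.08]], delta_rot=[[0,0,0],[0,0,0],[0,0,0],[0,0,0],[0,0,0]], claw=[0,0,0,0,0])

```text
t: 1.77
eef_pos: [469.9, -51.8, 294.9]
tcp_rot: [-3.142, 0.0, 3.011]
ft_force: [0.0, 0.8, -1.1]
opening: 1.001
grip_force: 0.0
```

arm_command(delta_pos=[[0.04,-0.8,0.08],[0.04,-0.8,0.08],[0.04,-0.8,0.08],[0.04,-0.8,0.08],[0.04,-0.8,0.08]], delta_rot=[[0,0,0],[0,0,0],[0,0,0],[0,0,0],[0,0,0]], claw=[0,0,0,0,0])

```text
t: 2.18
eef_pos: [479.8, -252.0, 314.7]
tcp_rot: [-3.142, -0.0, 3.011]
ft_force: [0.9, 1.5, 0.0]
opening: 1.003
grip_force: 0.0
```

Run:
```python
from h import *
w=calibration("wrist"); im=read_camera("wrist"); cv2.imwrite("pics/w1.png",im[:,:,::-1]); print(w["T"].round(3).tolist(), w["camera_matrix"][0,0], state()["eef_pos"].round(1))
for p in [(429,-361,23),(441.5,-245,23),(541,-372,23)]: print(proj(w,p).round(0))
np.save("w1.npy",w["T"])
```

```text
[[0.13, 0.955, 0.265, 405.156], [0.991, -0.125, -0.036, -242.038], [-0.001, 0.267, -0.964, 483.179], [0.0, 0.0, 0.0, 1.0]] 417.50067871006775 [ 480.3 -256.5  314.7]
[207. 161.]
[315. 159.]
[217. 260.]
```

View pics/w1.png

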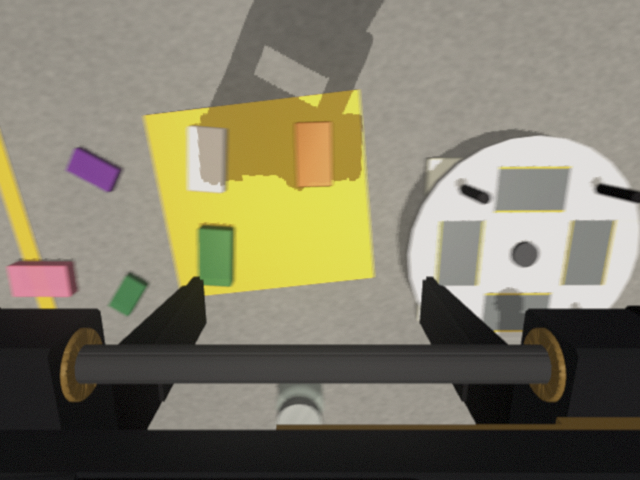

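The wrist view shows white about (207,158), amber (313,154), green (216,256), about where I projected them. The arm was still settling, so I measure again at rest.

arm_command(delta_pos=[[0,-0.16,0],[0,-0.16,0],[0,-0.16,0],[0,-0.16,0],[0,-0.16,0]], delta_rot=[[0,0,0],[0,0,0],[0,0,0],[0,0,0],[0,0,0]], claw=[0,0,0,0,0])

```text
t: 2.65
eef_pos: [480.2, -288.3, 314.6]
tcp_rot: [3.141, -0.0, 3.013]
ft_force: [0.7, 0.0, 0.5]
opening: 1.0
grip_force: 0.0
```

Run:
```python
from h import *
print(state()["eef_pos"].round(1))
w=calibration("wrist"); im=read_camera("wrist")[:,:,::-1]; cv2.imwrite("pics/w2.png",im); np.save("w2.npy",w["T"]); print(state()["eef_pos"].round(1))
cr=im[90:310,130:430]; cv2.imwrite("pics/w2c.png",cv2.resize(cr,None,fx=2.6,fy=2.6,interpolation=cv2.INTER_CUBIC))
```

```text
[ 480.2 -288.3  314.6]
[ 480.3 -288.2  314.8]
```

View pics/w2c.png

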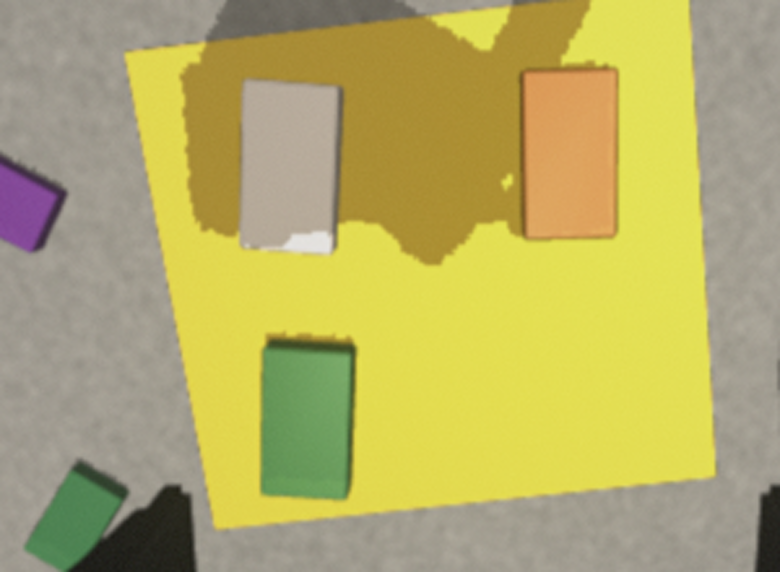

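Run:
```python
from h import *
c=dict(calibration("wrist")); c["T"]=np.load("w2.npy")
f=lambda u,v,z:ray(c,130+u/2.6,90+v/2.6,z)
for n,q in dict(white=[(242,80),(339,87),(332,254),(241,247)],amber=[(522,71),(616,68),(616,236),(524,239)],green=[(263,349),(353,349),(349,497),(262,495)]).items():
    Q=np.array([f(u,v,23) for u,v in q]); d=Q[3]+Q[2]-Q[0]-Q[1]; print(n,Q.mean(0).round(1),[np.linalg.norm(Q[i]-Q[i-1]).round() for i in range(4)],np.degrees(np.arctan2(d[1],d[0])).round(1))
for u,v in [(127,52),(690,0),(714,477),(217,527)]: print(f(u,v,3).round(0))
```

```text
white [ 427.6 -359.8] [np.float64(68.0), np.float64(40.0), np.float64(69.0), np.float64(39.0)] -11.4
amber [ 437.2 -243.1] [np.float64(68.0), np.float64(38.0), np.float64(68.0), np.float64(39.0)] -5.7
green [ 538.4 -371.1] [np.float64(68.0), np.float64(39.0), np.float64(69.0), np.float64(39.0)] -10.7
[ 372. -423.]
[ 382. -185.]
[ 594. -190.]
[ 589. -426.]
```

arm_command(delta_pos=[[-0.167,0.179,-0.15],[-0.167,0.179,-0.3],[-0.167,0.179,-0.45],[-0.167,0.179,-0.6],[-0.167,0.179,-0.75]], delta_rot=[[0,0,0.017],[0,0,0.017],[0,0,0.017],[0,0,0.017],[0,0,0.017]], claw=[0,0,0,0,0])

```text
t: 3.12
eef_pos: [438.3, -243.2, 130.3]
tcp_rot: [-3.141, 0.002, 3.04]
ft_force: [0.5, -1.3, -0.3]
opening: 1.0
grip_force: 0.0
```

arm_command(delta_pos=[[0,0,-0.1],[0,0,-0.2],[0,0,-0.28],[0,0,-0.3],[0,0,-0.3]], delta_rot=[[0,0,0],[0,0,0],[0,0,0],[0,0,0],[0,0,0]], claw=[0,0,0,0,0])

```text
t: 3.53
eef_pos: [438.3, -243.7, 55.1]
tcp_rot: [3.14, -0.002, 3.04]
ft_force: [-0.4, -0.2, 0.4]
opening: 0.998
grip_force: 0.0
```

arm_command(delta_pos=[[0,0,-0.08],[0,0,-0.14],[0,0,-0.17],[0,0,-0.18],[0,0,-0.18]], delta_rot=[[0,0,0],[0,0,0],[0,0,0],[0,0,0],[0,0,0]], claw=[0,0,0,0,0])

```text
t: 3.95
eef_pos: [438.8, -244.6, 11.4]
tcp_rot: [-3.141, 0.0, 3.039]
ft_force: [-0.1, -0.4, -0.2]
opening: 0.999
grip_force: 0.0
```

arm_command(delta_pos=[[0,0,0],[0,0,0],[0,0,0],[0,0,0],[0,0,0]], delta_rot=[[0,0,0],[0,0,0],[0,0,0],[0,0,0],[0,0,0]], claw=[0.4,0.45,0.5,0.5,0.52])

```text
t: 4.37
eef_pos: [438.6, -244.7, 11.1]
tcp_rot: [-3.141, 0.0, 3.039]
ft_force: [0.4, -0.4, -0.3]
opening: 0.705
grip_force: 0.0
```

arm_command(delta_pos=[[0,0,0],[0,0,0],[0,0,0],[0,0,0],[0,0,0]], delta_rot=[[0,0,0],[0,0,0],[0,0,0],[0,0,0],[0,0,0]], claw=[0.54,0.56,0.58,0.6,0.62])

```text
t: 4.78
eef_pos: [438.4, -244.5, 10.8]
tcp_rot: [3.141, -0.0, 3.039]
ft_force: [-0.1, 0.9, 0.0]
opening: 0.414
grip_force: 30.0
```

arm_command(delta_pos=[[0,0,0.04],[0,0,0.15],[0,0,0.3],[0,0,0.46],[0,0,0.6]], delta_rot=[[0,0,0],[0,0,0],[0,0,0],[0,0,0],[0,0,0]], claw=[0.7,0.7,0.7,0.7,0.7])

```text
t: 5.2
eef_pos: [438.2, -244.4, 163.6]
tcp_rot: [-3.141, 0.0, 3.039]
ft_force: [0.8, -0.1, -1.4]
opening: 0.416
grip_force: 30.0
```

arm_command(delta_pos=[[0.03,0.05,0.04],[0.08,0.16,0.1],[0.15,0.3,0.18],[0.22,0.44,0.24],[0.28,0.56,0.28]], delta_rot=[[0,0,-0.017],[0,0,-0.017],[0,0,-0.017],[0,0,-0.017],[0,0,-0.017]], claw=[0.7,0.7,0.7,0.7,0.7])

```text
t: 5.62
eef_pos: [508.9, -102.9, 233.1]
tcp_rot: [-3.141, 0.002, 3.011]
ft_force: [1.0, -0.7, -1.7]
opening: 0.415
grip_force: 30.0
```

arm_command(delta_pos=[[0,0,0.1],[0,0,0.2],[0,0,0.2],[0,0,0.2],[0,0,0.2]], delta_rot=[[0,0,0],[0,0,0],[0,0,0],[0,0,0],[0,0,0]], claw=[0.7,0.7,0.7,0.7,0.7])

```text
t: 6.03
eef_pos: [507.9, -104.5, 280.4]
tcp_rot: [3.141, -0.001, 3.012]
ft_force: [-0.5, 0.6, -2.5]
opening: 0.422
grip_force: 30.0
```

Run:
```python
from h import *
w=calibration("wrist"); im=read_camera("wrist")[:,:,::-1]; np.save("w3.npy",w["T"]); s=state();print(s["eef_pos"].round(1),s["grip_force"],s["opening"])
cv2.imwrite("pics/w3.png",cv2.resize(im,(800,600)))
for p in [(569.2,-31.8,50),(499.8,-22.8,50),(578.2,37.6,50),(560.2,-101.2,50)]: print((proj(w,p)*1.25).round(0))
```

```text
[ 507.8 -104.6  280. ] 29.999631643295288 0.42001939027240137
[491. 319.]
[495. 232.]
[578. 319.]
[403. 319.]
```

View pics/w3.png

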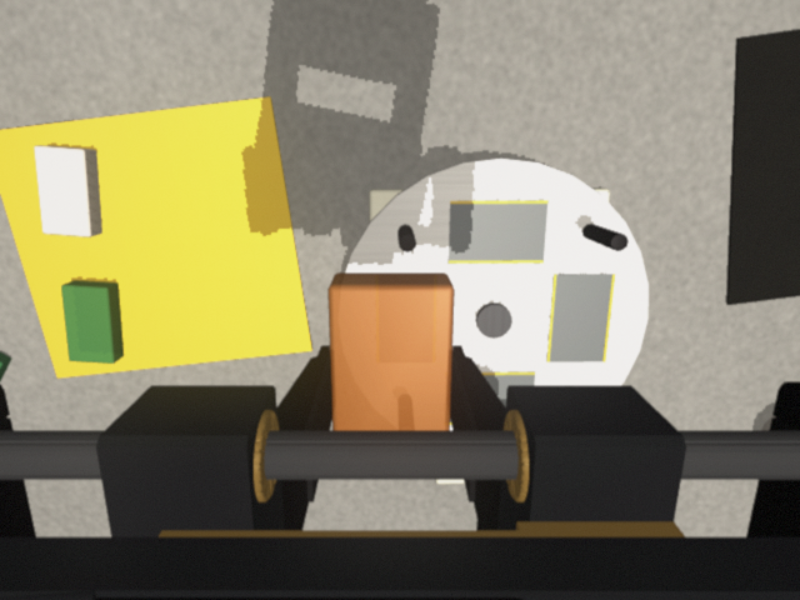

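arm_command(delta_pos=[[0.03,0.05,0],[0.08,0.18,-0.02],[0.15,0.32,-0.06],[0.22,0.46,-0.1],[0.282,0.574,-0.12]], delta_rot=[[0,0,0],[0,0,0],[0,0,0],[0,0,0],[0,0,0]], claw=[0.7,0.7,0.7,0.7,0.7])

```text
t: 6.5
eef_pos: [578.9, 40.7, 248.6]
tcp_rot: [3.142, -0.003, 3.011]
ft_force: [0.9, 0.1, -1.2]
opening: 0.416
grip_force: 30.0
```

arm_command(delta_pos=[[0,0,-0.05],[0,0,-0.17],[0,0,-0.33],[0,0,-0.48],[0,0,-0.6]], delta_rot=[[0,0,0],[0,0,0],[0,0,0],[0,0,0],[0,0,0]], claw=[0.7,0.7,0.7,0.7,0.7])

```text
t: 6.92
eef_pos: [577.4, 38.7, 97.3]
tcp_rot: [-3.141, -0.004, 3.011]
ft_force: [-0.2, 0.2, -2.1]
opening: 0.421
grip_force: 30.0
```

arm_command(delta_pos=[[0,0,-0.04],[0,0,-0.06],[0,0,-0.07],[0,0,-0.07],[0,0,-0.07]], delta_rot=[[0,0,0],[0,0,0],[0,0,0],[0,0,0],[0,0,0]], claw=[0.7,0.7,0.7,0.7,0.7])

```text
t: 7.33
eef_pos: [579.7, 38.8, 84.7]
tcp_rot: [3.141, 0.002, 3.012]
ft_force: [-0.6, -0.6, -0.7]
opening: 0.417
grip_force: 30.0
```

arm_command(delta_pos=[[0,0,-0.03],[0,0,-0.06],[0,0,-0.08],[0,0,-0.09],[0,0,-0.09]], delta_rot=[[0,0,0],[0,0,0],[0,0,0],[0,0,0],[0,0,0]], claw=[0.7,0.7,0.7,0.7,0.7])

```text
t: 7.75
eef_pos: [578.7, 39.0, 60.0]
tcp_rot: [-3.142, -0.001, 3.012]
ft_force: [-0.7, 0.2, -2.0]
opening: 0.418
grip_force: 30.0
```

arm_command(delta_pos=[[0,0,0],[0,0,0],[0,0,0],[0,0,0],[0,0,0]], delta_rot=[[0,0,0],[0,0,0],[0,0,0],[0,0,0],[0,0,0]], claw=[0.7,0.7,0.7,0.7,0.7])

```text
t: 8.17
eef_pos: [579.1, 38.9, 61.0]
tcp_rot: [3.141, 0.0, 3.012]
ft_force: [0.3, 0.6, -2.0]
opening: 0.417
grip_force: 30.0
```

arm_command(delta_pos=[[0,0,-0.004],[0,0,-0.008],[0,0,-0.011],[0,0,-0.011],[0,0,-0.011]], delta_rot=[[0,0,0],[0,0,0],[0,0,0],[0,0,0],[0,0,0]], claw=[0.7,0.7,0.7,0.7,0.7])

```text
t: 8.58
eef_pos: [579.0, 38.9, 58.0]
tcp_rot: [3.142, -0.0, 3.012]
ft_force: [-0.7, 0.3, -1.8]
opening: 0.417
grip_force: 30.0
```

arm_command(delta_pos=[[0,0,0],[0,0,0],[0,0,0],[0,0,0],[0,0,0]], delta_rot=[[0,0,0],[0,0,0],[0,0,0],[0,0,0],[0,0,0]], claw=[0.55,0.5,0.4,0.3,0.2])

```text
t: 9.0
eef_pos: [579.1, 38.9, 58.1]
tcp_rot: [3.141, 0.0, 3.012]
ft_force: [-0.6, 0.8, -0.0]
opening: 0.653
grip_force: 0.0
```

arm_command(delta_pos=[[0,0,0.05],[0,0,0.2],[0,0,0.36],[0,0,0.52],[0,0,0.69]], delta_rot=[[0,0,0],[0,0,0],[0,0,0],[0,0,0],[0,0,0]], claw=[0.1,0,0,0,0])

```text
t: 9.42
eef_pos: [578.5, 38.9, 231.5]
tcp_rot: [3.142, -0.001, 3.012]
ft_force: [0.8, -0.2, -0.1]
opening: 0.976
grip_force: 0.0
```

arm_command(delta_pos=[[-0.05,-0.7,0.04],[-0.05,-0.7,0.04],[-0.05,-0.7,0.04],[-0.05,-0.7,0.04],[-0.05,-0.7,0.04]], delta_rot=[[0,0,-0.039],[0,0,-0.039],[0,0,-0.039],[0,0,-0.039],[0,0,-0.039]], claw=[0,0,0,0,0])

```text
t: 9.83
eef_pos: [566.0, -141.0, 240.2]
tcp_rot: [-3.14, 0.001, 2.948]
ft_force: [0.0, -1.0, 0.5]
opening: 0.999
grip_force: 0.0
```

arm_command(delta_pos=[[-0.05,-0.5,0.04],[-0.05,-0.5,0.04],[-0.05,-0.5,0.04],[-0.05,-0.5,0.04],[-0.05,-0.5,0.04]], delta_rot=[[0,0,0],[0,0,0],[0,0,0],[0,0,0],[0,0,0]], claw=[0,0,0,0,0])

```text
t: 10.25
eef_pos: [553.6, -262.8, 249.5]
tcp_rot: [3.141, -0.0, 2.947]
ft_force: [0.9, 1.2, 0.4]
opening: 1.0
grip_force: 0.0
```

```bash
cat >> h.py <<'E'
HSV=dict(amber=((5,110,60),(17,255,255)),green=((50,80,40),(80,255,255)),white=((0,0,190),(179,40,255)))
def blobs(cam,z=20,names=HSV,roi=None,amin=60):
    c=calibration(cam); im=read_camera(cam); hsv=cv2.cvtColor(im,cv2.COLOR_RGB2HSV)
    for n in names:
        k,_,st,ce=cv2.connectedComponentsWithStats(cv2.inRange(hsv,*map(np.array,HSV[n])))
        for i in range(1,k):
            p=ray(c,*ce[i],z)
            if st[i][4]>amin and 330<p[0]<680 and -450<p[1]<450: print(cam,n,"area",st[i][4],"px",ce[i].round(),"xy",p.round(0))
    return im,c
E
python3 - <<'E'
from h import *
print(state()["eef_pos"].round(1))
im,c=blobs("wrist"); cv2.imwrite("pics/w4.png",im[:,:,::-1]); np.save("w4.npy",c["T"])
im,c=blobs("scene"); cv2.imwrite("pics/s4.png",im[:,:,::-1])
blobs("side")
E
```

```text
[ 553.6 -262.8  249.5]
wrist green area 2688 px [199. 211.] xy [ 538. -372.]
wrist white area 28857 px [540. 163.] xy [556. -45.]
wrist white area 3183 px [177.  86.] xy [ 424. -361.]
wrist white area 170 px [457.  77.] xy [ 465. -114.]
scene amber area 354 px [368. 241.] xy [540.  55.]
scene green area 400 px [205. 284.] xy [ 542. -375.]
scene white area 2898 px [338. 250.] xy [544. -32.]
scene white area 270 px [200. 248.] xy [ 421. -364.]
scene white area 190 px [354. 256.] xy [576.  -0.]
scene white area 65 px [384. 280.] xy [674.  41.]
side amber area 295 px [321. 290.] xy [584. -10.]
side green area 142 px [347. 229.] xy [ 538. -365.]
```

arm_command(delta_pos=[[-0.056,-0.13,0],[-0.056,-0.28,-0.06],[-0.056,-0.435,-0.15],[-0.056,-0.435,-0.3],[-0.056,-0.435,-0.42]], delta_rot=[[0,0,0],[0,0,0],[0,0,0],[0,0,0],[0,0,0]], claw=[0,0,0,0,0])

```text
t: 10.82
eef_pos: [540.0, -370.0, 142.8]
tcp_rot: [3.142, 0.0, 2.95]
ft_force: [-0.1, -0.4, -1.1]
opening: 1.0
grip_force: 0.0
```

arm_command(delta_pos=[[0,0,-0.12],[0,0,-0.25],[0,0,-0.36],[0,0,-0.4],[0,0,-0.4]], delta_rot=[[0,0,0],[0,0,0],[0,0,0],[0,0,0],[0,0,0]], claw=[0,0,0,0,0])

```text
t: 11.23
eef_pos: [539.7, -367.9, 42.6]
tcp_rot: [3.139, -0.004, 2.952]
ft_force: [0.1, -0.4, 0.4]
opening: 1.001
grip_force: 0.0
```

arm_command(delta_pos=[[0,0,-0.06],[0,0,-0.1],[0,0,-0.13],[0,0,-0.14],[0,0,-0.14]], delta_rot=[[0,0,0],[0,0,0],[0,0,0],[0,0,0],[0,0,0]], claw=[0,0,0,0,0])

```text
t: 11.65
eef_pos: [540.1, -369.7, 9.9]
tcp_rot: [3.141, -0.0, 2.951]
ft_force: [-0.0, 0.1, -0.6]
opening: 0.999
grip_force: 0.0
```

arm_command(delta_pos=[[0,-0.004,-0.01],[0,-0.004,-0.01],[0,-0.004,-0.01],[0,-0.004,-0.01],[0,-0.004,-0.01]], delta_rot=[[0,0,0],[0,0,0],[0,0,0],[0,0,0],[0,0,0]], claw=[0.1,0.4,0.5,0.5,0.52])

```text
t: 12.07
eef_pos: [540.1, -370.9, 7.5]
tcp_rot: [-3.142, 0.0, 2.951]
ft_force: [0.2, 0.8, 0.1]
opening: 0.706
grip_force: 0.0
```

arm_command(delta_pos=[[0,0,0],[0,0,0],[0,0,0],[0,0,0],[0,0,0]], delta_rot=[[0,0,0],[0,0,0],[0,0,0],[0,0,0],[0,0,0]], claw=[0.54,0.56,0.58,0.6,0.62])

```text
t: 12.48
eef_pos: [540.0, -370.9, 7.3]
tcp_rot: [-3.142, 0.0, 2.951]
ft_force: [-0.1, -1.1, 0.9]
opening: 0.418
grip_force: 30.0
```

arm_command(delta_pos=[[0,0,0],[0,0,0],[0,0,0],[0,0,0],[0,0,0]], delta_rot=[[0,0,0],[0,0,0],[0,0,0],[0,0,0],[0,0,0]], claw=[0.7,0.7,0.7,0.7,0.7])

```text
t: 12.9
eef_pos: [540.0, -370.9, 7.2]
tcp_rot: [-3.142, 0.0, 2.951]
ft_force: [0.1, -0.6, 0.0]
opening: 0.418
grip_force: 30.0
```

arm_command(delta_pos=[[0,0,0.04],[0,0,0.18],[0,0,0.34],[0,0,0.5],[0,0,0.66]], delta_rot=[[0,0,0],[0,0,0],[0,0,0],[0,0,0],[0,0,0]], claw=[0.7,0.7,0.7,0.7,0.7])

```text
t: 13.32
eef_pos: [539.6, -370.4, 174.5]
tcp_rot: [3.141, -0.001, 2.951]
ft_force: [0.5, -1.1, -2.1]
opening: 0.423
grip_force: 30.0
```

arm_command(delta_pos=[[-0.01,0.08,0.06],[-0.02,0.18,0.1],[-0.03,0.28,0.14],[-0.04,0.38,0.17],[-0.0535,0.466,0.18]], delta_rot=[[0,0,-0.06],[0,0,-0.12],[0,0,-0.19],[0,0,-0.26],[0,0,-0.32]], claw=[0.7,0.7,0.7,0.7,0.7])

```text
t: 13.73
eef_pos: [526.5, -252.8, 219.1]
tcp_rot: [3.141, 0.002, 2.442]
ft_force: [1.1, 0.8, -2.0]
opening: 0.421
grip_force: 30.0
```

arm_command(delta_pos=[[-0.01,0.09,0],[-0.02,0.19,0],[-0.03,0.28,0],[-0.04,0.38,0],[-0.0535,0.466,0]], delta_rot=[[0,0,-0.06],[0,0,-0.12],[0,0,-0.19],[0,0,-0.26],[0,0,-0.32]], claw=[0.7,0.7,0.7,0.7,0.7])

```text
t: 14.15
eef_pos: [512.7, -136.2, 217.8]
tcp_rot: [3.141, -0.0, 1.94]
ft_force: [0.6, -0.3, -0.9]
opening: 0.42
grip_force: 30.0
```

arm_command(delta_pos=[[-0.01,0.1,0],[-0.02,0.2,0],[-0.03,0.3,0],[-0.04,0.4,0],[-0.0535,0.466,0]], delta_rot=[[0,0,-0.06],[0,0,-0.13],[0,0,-0.2],[0,0,-0.27],[0,0,-0.32]], claw=[0.7,0.7,0.7,0.7,0.7])

```text
t: 14.57
eef_pos: [499.3, -19.4, 217.8]
tcp_rot: [3.141, -0.0, 1.438]
ft_force: [0.3, 0.7, -1.3]
opening: 0.419
grip_force: 30.0
```

arm_command(delta_pos=[[0,0,0],[0,0,0],[0,0,0],[0,0,0],[0,0,0]], delta_rot=[[0,0,0],[0,0,0],[0,0,0],[0,0,0],[0,0,0]], claw=[0.7,0.7,0.7,0.7,0.7])

```text
t: 14.98
eef_pos: [500.0, -22.1, 217.2]
tcp_rot: [3.142, 0.0, 1.443]
ft_force: [-0.3, -0.0, -1.2]
opening: 0.42
grip_force: 30.0
```

arm_command(delta_pos=[[0,0,-0.05],[0,0,-0.18],[0,0,-0.32],[0,0,-0.45],[0,0,-0.55]], delta_rot=[[0,0,0],[0,0,0],[0,0,0],[0,0,0],[0,0,0]], claw=[0.7,0.7,0.7,0.7,0.7])

```text
t: 15.4
eef_pos: [499.3, -21.9, 77.6]
tcp_rot: [-3.14, -0.0, 1.442]
ft_force: [2.0, 0.3, -1.2]
opening: 0.416
grip_force: 30.0
```

arm_command(delta_pos=[[0,0,-0.03],[0,0,-0.06],[0,0,-0.08],[0,0,-0.085],[0,0,-0.085]], delta_rot=[[0,0,0],[0,0,0],[0,0,0],[0,0,0],[0,0,0]], claw=[0.7,0.7,0.7,0.7,0.7])

```text
t: 15.82
eef_pos: [500.3, -21.5, 59.2]
tcp_rot: [3.14, 0.0, 1.443]
ft_force: [-0.6, 0.5, -1.4]
opening: 0.421
grip_force: 30.0
```

arm_command(delta_pos=[[0,0,0],[0,0,0],[0,0,0],[0,0,0],[0,0,0]], delta_rot=[[0,0,0],[0,0,0],[0,0,0],[0,0,0],[0,0,0]], claw=[0.7,0.7,0.7,0.7,0.7])

```text
t: 16.23
eef_pos: [500.0, -21.3, 58.7]
tcp_rot: [3.141, 0.0, 1.443]
ft_force: [0.8, -0.5, -1.0]
opening: 0.42
grip_force: 30.0
```

Down 4.2 mm more, release, lift and look.

arm_command(delta_pos=[[0,0,-0.006],[0,0,-0.012],[0,0,-0.017],[0,0,-0.017],[0,0,-0.017]], delta_rot=[[0,0,0],[0,0,0],[0,0,0],[0,0,0],[0,0,0]], claw=[0.7,0.7,0.7,0.7,0.7])

```text
t: 16.65
eef_pos: [499.8, -21.3, 54.2]
tcp_rot: [-3.142, 0.0, 1.443]
ft_force: [-0.8, 0.6, 0.5]
opening: 0.416
grip_force: 30.0
```

arm_command(delta_pos=[[0,0,0],[0,0,0],[0,0,0],[0,0,0],[0,0,0]], delta_rot=[[0,0,0],[0,0,0],[0,0,0],[0,0,0],[0,0,0]], claw=[0.55,0.5,0.4,0.3,0.2])

```text
t: 17.07
eef_pos: [499.9, -21.3, 54.2]
tcp_rot: [3.141, 0.0, 1.443]
ft_force: [0.3, 0.2, -1.2]
opening: 0.656
grip_force: 0.0
```

arm_command(delta_pos=[[0,0,0.05],[0,0,0.2],[0,0,0.36],[0,0,0.52],[0,0,0.68]], delta_rot=[[0,0,0],[0,0,0],[0,0,0],[0,0,0],[0,0,0]], claw=[0.2,0.1,0,0,0])

```text
t: 17.48
eef_pos: [499.4, -21.3, 226.2]
tcp_rot: [-3.141, -0.0, 1.443]
ft_force: [0.5, -0.3, -0.3]
opening: 0.979
grip_force: 0.0
```

arm_command(delta_pos=[[-0.02,-0.1,0.1],[-0.05,-0.2,0.15],[-0.07,-0.3,0.22],[-0.09,-0.38,0.24],[-0.09,-0.38,0.24]], delta_rot=[[0,0,0.07],[0,0,0.14],[0,0,0.21],[0,0,0.28],[0,0,0.35]], claw=[0,0,0,0,0])

```text
t: 17.9
eef_pos: [477.2, -119.1, 285.8]
tcp_rot: [3.14, 0.003, 1.996]
ft_force: [-0.2, 0.9, 0.8]
opening: 1.001
grip_force: 0.0
```

arm_command(delta_pos=[[0,-0.1,0],[0,-0.2,0],[0,-0.3,0],[0,-0.4,0],[0,-0.4,0]], delta_rot=[[0,0,0.07],[0,0,0.14],[0,0,0.21],[0,0,0.28],[0,0,0.34]], claw=[0,0,0,0,0])

```text
t: 18.32
eef_pos: [477.3, -219.6, 283.9]
tcp_rot: [-3.141, 0.0, 2.53]
ft_force: [0.1, 0.6, 0.2]
opening: 1.006
grip_force: 0.0
```

arm_command(delta_pos=[[0,0,0],[0,0,0],[0,0,0],[0,0,0],[0,0,0]], delta_rot=[[0,0,0.06],[0,0,0.12],[0,0,0.18],[0,0,0.24],[0,0,0.258]], claw=[0,0,0,0,0])

```text
t: 18.73
eef_pos: [477.3, -216.3, 284.1]
tcp_rot: [3.142, -0.0, 2.937]
ft_force: [-0.1, 0.5, 0.1]
opening: 0.996
grip_force: 0.0
```

Run:
```python
from h import *
print(state()["eef_pos"].round(1))
im,c=blobs("wrist",z=20); np.save("w5.npy",c["T"]); cv2.imwrite("pics/w5.png",cv2.resize(im[:,:,::-1],(800,600)))
for p in [(569.3,-30.6,50),(499.9,-21.6,70),(578.3,38.8,70),(560.3,-100,50),(427.6,-360,23)]: print((proj(c,p)*1.25).round(0))
```

```text
[ 477.3 -216.3  284.1]
wrist amber area 2941 px [591. 251.] xy [594.  68.]
wrist green area 3281 px [522. 187.] xy [509.  -1.]
wrist white area 22289 px [511. 223.] xy [546. -16.]
wrist white area 2500 px [166. 179.] xy [ 426. -361.]
wrist white area 111 px [408. 165.] xy [ 463. -113.]
[639. 319.]
[656. 237.]
[742. 320.]
[552. 325.]
[207. 225.]
```

View pics/w5.png

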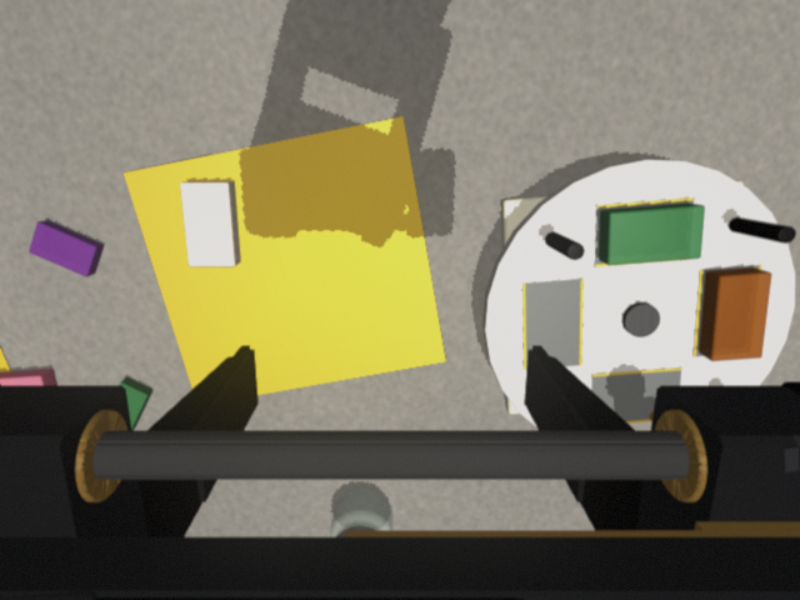

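arm_command(delta_pos=[[-0.05,-0.14,0],[-0.1,-0.28,-0.05],[-0.15,-0.42,-0.1],[-0.199,-0.55,-0.15],[-0.199,-0.575,-0.2]], delta_rot=[[0,0,0.008],[0,0,0.008],[0,0,0.008],[0,0,0.008],[0,0,0.008]], claw=[0,0,0,0,0])

```text
t: 19.2
eef_pos: [425.8, -364.0, 233.5]
tcp_rot: [-3.141, 0.0, 2.94]
ft_force: [0.7, 0.5, -0.4]
opening: 1.003
grip_force: 0.0
```

arm_command(delta_pos=[[0,0,-0.12],[0,0,-0.28],[0,0,-0.44],[0,0,-0.6],[0,0,-0.7]], delta_rot=[[0,0,0],[0,0,0],[0,0,0],[0,0,0],[0,0,0]], claw=[0,0,0,0,0])

```text
t: 19.62
eef_pos: [426.6, -359.1, 55.9]
tcp_rot: [3.14, -0.003, 2.943]
ft_force: [0.5, 0.5, 0.0]
opening: 0.998
grip_force: 0.0
```

arm_command(delta_pos=[[0,0,-0.06],[0,0,-0.12],[0,0,-0.16],[0,0,-0.18],[0,0,-0.18]], delta_rot=[[0,0,0],[0,0,0],[0,0,0],[0,0,0],[0,0,0]], claw=[0,0,0,0,0])

```text
t: 20.03
eef_pos: [427.5, -359.9, 13.6]
tcp_rot: [3.141, -0.001, 2.944]
ft_force: [-0.4, 0.8, 1.0]
opening: 1.001
grip_force: 0.0
```

arm_command(delta_pos=[[0,0,-0.012],[0,0,-0.022],[0,0,-0.022],[0,0,-0.022],[0,0,-0.022]], delta_rot=[[0,0,0],[0,0,0],[0,0,0],[0,0,0],[0,0,0]], claw=[0.1,0.4,0.5,0.5,0.52])

```text
t: 20.45
eef_pos: [427.7, -360.2, 9.1]
tcp_rot: [-3.141, 0.001, 2.944]
ft_force: [0.2, 0.3, -0.4]
opening: 0.707
grip_force: 0.0
```

arm_command(delta_pos=[[0,0,0],[0,0,0],[0,0,0],[0,0,0],[0,0,0]], delta_rot=[[0,0,0],[0,0,0],[0,0,0],[0,0,0],[0,0,0]], claw=[0.54,0.56,0.58,0.6,0.62])

```text
t: 20.87
eef_pos: [427.7, -360.1, 8.8]
tcp_rot: [-3.142, 0.0, 2.944]
ft_force: [-0.2, 0.1, 1.0]
opening: 0.416
grip_force: 30.0
```

arm_command(delta_pos=[[0,0,0],[0,0,0],[0,0,0],[0,0,0],[0,0,0]], delta_rot=[[0,0,0],[0,0,0],[0,0,0],[0,0,0],[0,0,0]], claw=[0.7,0.7,0.7,0.7,0.7])

```text
t: 21.28
eef_pos: [427.7, -360.1, 8.8]
tcp_rot: [-3.142, 0.0, 2.944]
ft_force: [-0.0, -0.0, 1.9]
opening: 0.419
grip_force: 30.0
```

arm_command(delta_pos=[[0,0,0.04],[0,0,0.18],[0,0,0.34],[0,0,0.5],[0,0,0.66]], delta_rot=[[0,0,0],[0,0,0],[0,0,0],[0,0,0],[0,0,0]], claw=[0.7,0.7,0.7,0.7,0.7])

```text
t: 21.7
eef_pos: [427.2, -359.6, 176.1]
tcp_rot: [3.141, -0.0, 2.944]
ft_force: [0.3, -1.0, -1.2]
opening: 0.415
grip_force: 30.0
```

arm_command(delta_pos=[[0.04,0.08,0.06],[0.09,0.18,0.1],[0.15,0.3,0.12],[0.21,0.42,0.14],[0.265,0.52,0.14]], delta_rot=[[0,0,0.043],[0,0,0.043],[0,0,0.043],[0,0,0.043],[0,0,0.043]], claw=[0.7,0.7,0.7,0.7,0.7])

```text
t: 22.12
eef_pos: [494.3, -228.3, 210.4]
tcp_rot: [-3.141, 0.001, 3.012]
ft_force: [0.6, -0.5, -1.0]
opening: 0.417
grip_force: 30.0
```

arm_command(delta_pos=[[0.06,0.12,0],[0.12,0.25,0],[0.18,0.37,0],[0.23,0.46,0],[0.265,0.52,0]], delta_rot=[[0,0,0],[0,0,0],[0,0,0],[0,0,0],[0,0,0]], claw=[0.7,0.7,0.7,0.7,0.7])

```text
t: 22.53
eef_pos: [560.6, -97.6, 209.3]
tcp_rot: [3.141, -0.0, 3.013]
ft_force: [0.4, -0.2, -2.6]
opening: 0.419
grip_force: 30.0
```

arm_command(delta_pos=[[0,0,0],[0,0,0],[0,0,0],[0,0,0],[0,0,0]], delta_rot=[[0,0,0],[0,0,0],[0,0,0],[0,0,0],[0,0,0]], claw=[0.7,0.7,0.7,0.7,0.7])

```text
t: 22.95
eef_pos: [559.7, -101.0, 208.9]
tcp_rot: [3.142, -0.0, 3.011]
ft_force: [0.6, -0.4, -1.0]
opening: 0.418
grip_force: 30.0
```

arm_command(delta_pos=[[0.002,0.004,-0.05],[0.002,0.004,-0.17],[0.002,0.004,-0.3],[0.002,0.004,-0.43],[0.002,0.004,-0.52]], delta_rot=[[0,0,0],[0,0,0],[0,0,0],[0,0,0],[0,0,0]], claw=[0.7,0.7,0.7,0.7,0.7])

```text
t: 23.37
eef_pos: [559.6, -99.6, 76.4]
tcp_rot: [3.141, -0.002, 3.011]
ft_force: [0.6, 0.8, -0.9]
opening: 0.414
grip_force: 30.0
```

arm_command(delta_pos=[[0,0,-0.03],[0,0,-0.06],[0,0,-0.075],[0,0,-0.08],[0,0,-0.08]], delta_rot=[[0,0,0],[0,0,0],[0,0,0],[0,0,0],[0,0,0]], claw=[0.7,0.7,0.7,0.7,0.7])

```text
t: 23.78
eef_pos: [561.1, -99.3, 59.6]
tcp_rot: [-3.141, 0.001, 3.012]
ft_force: [1.0, 0.7, -1.1]
opening: 0.422
grip_force: 30.0
```

arm_command(delta_pos=[[0,0,0],[0,0,0],[0,0,0],[0,0,0],[0,0,0]], delta_rot=[[0,0,0],[0,0,0],[0,0,0],[0,0,0],[0,0,0]], claw=[0.7,0.7,0.7,0.7,0.7])

```text
t: 24.2
eef_pos: [560.7, -99.1, 58.9]
tcp_rot: [3.142, 0.0, 3.012]
ft_force: [-0.5, -0.4, -0.4]
opening: 0.417
grip_force: 30.0
```

arm_command(delta_pos=[[0,0,-0.005],[0,0,-0.009],[0,0,-0.0115],[0,0,-0.0115],[0,0,-0.0115]], delta_rot=[[0,0,0],[0,0,0],[0,0,0],[0,0,0],[0,0,0]], claw=[0.7,0.7,0.7,0.7,0.7])

```text
t: 24.62
eef_pos: [560.7, -99.1, 55.8]
tcp_rot: [3.141, 0.0, 3.012]
ft_force: [0.9, 0.2, -0.8]
opening: 0.419
grip_force: 30.0
```

arm_command(delta_pos=[[0,0,0],[0,0,0],[0,0,0],[0,0,0],[0,0,0]], delta_rot=[[0,0,0],[0,0,0],[0,0,0],[0,0,0],[0,0,0]], claw=[0.55,0.5,0.4,0.3,0.2])

```text
t: 25.03
eef_pos: [560.7, -99.1, 55.9]
tcp_rot: [3.142, 0.0, 3.012]
ft_force: [-0.2, -0.6, -0.1]
opening: 0.652
grip_force: 0.0
```

arm_command(delta_pos=[[0,0,0.05],[0,0,0.2],[0,0,0.36],[0,0,0.5],[0,0,0.6]], delta_rot=[[0,0,0],[0,0,0],[0,0,0],[0,0,0],[0,0,0]], claw=[0.2,0.3,0.4,0.5,0.5])

```text
t: 25.45
eef_pos: [561.0, -99.1, 209.2]
tcp_rot: [-3.141, 0.003, 3.012]
ft_force: [1.1, 0.3, -0.9]
opening: 0.556
grip_force: 0.0
```

arm_command(delta_pos=[[-0.14,0.02,0],[-0.25,0.03,0],[-0.285,0.03,0],[-0.285,0.03,0],[-0.285,0.03,0]], delta_rot=[[0,0,0],[0,0,0],[0,0,0],[0,0,0],[0,0,0]], claw=[0.5,0.5,0.5,0.5,0.5])

```text
t: 25.87
eef_pos: [490.1, -91.9, 206.2]
tcp_rot: [-3.141, 0.001, 3.012]
ft_force: [1.7, -0.5, 0.3]
opening: 0.497
grip_force: 0.0
```

Run:
```python
from h import *
print(state()["eef_pos"].round(1))
im,c=blobs("wrist",z=64); cv2.imwrite("pics/w6.png",cv2.resize(im[:,:,::-1],(800,600))); np.save("w6.npy",c["T"])
for p in [(569.3,-30.6,50),(499.9,-21.6,70),(578.3,38.8,70),(560.3,-100,70),(490,-92,105),(508,48.6,105)]: print((proj(c,p)*1.25).round(0))
im,c=blobs("scene",z=64); cv2.imwrite("pics/s6.png",im[:,:,::-1])
a=217.6
for st in ([3,8,14,21,28],[7,14,21,28,35],[7,13,18,22,25]):
    p=lambda t:np.array([np.cos(np.radians(t)),np.sin(np.radians(t))])*100/250
    print([(p(a-s)-p(a)).round(3).tolist() for s in st]); a-=st[-1]
```

```text
[490.1 -91.9 206.2]
wrist amber area 2461 px [487. 286.] xy [557.  40.]
wrist green area 3612 px [413. 228.] xy [502. -16.]
wrist white area 26006 px [391. 254.] xy [521. -35.]
wrist white area 223 px [299. 390.] xy [ 632. -122.]
wrist white area 1525 px [346. 404.] xy [652. -84.]
[496. 379.]
[509. 286.]
[612. 392.]
[392. 392.]
[390. 300.]
[655. 299.]
scene amber area 350 px [368. 241.] xy [577.  36.]
scene green area 370 px [334. 226.] xy [501. -26.]
scene white area 955 px [372. 245.] xy [594.  39.]
scene white area 1794 px [319. 257.] xy [588. -98.]
scene white area 175 px [353. 256.] xy [612. -17.]
[[-0.012, 0.017], [-0.031, 0.046], [-0.05, 0.084], [-0.066, 0.13], [-0.077, 0.177]]
[[-0.005, 0.049], [-0.004, 0.097], [0.002, 0.146], [0.015, 0.193], [0.033, 0.238]]
[[0.024, 0.043], [0.048, 0.077], [0.071, 0.103], [0.091, 0.123], [0.106, 0.137]]
```

View pics/w6.png

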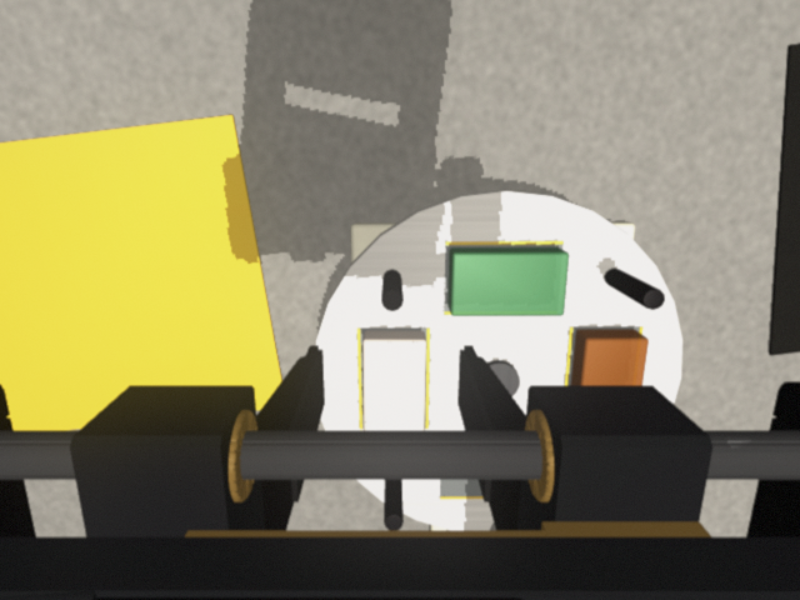

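arm_command(delta_pos=[[0,0,-0.1],[0,0,-0.22],[0,0,-0.35],[0,0,-0.45],[0,0,-0.49]], delta_rot=[[0,0,0],[0,0,0],[0,0,0],[0,0,0],[0,0,0]], claw=[0.5,0.5,0.5,0.5,0.5])

```text
t: 26.38
eef_pos: [489.0, -91.3, 80.0]
tcp_rot: [3.141, -0.004, 3.012]
ft_force: [0.2, 0.0, 1.1]
opening: 0.498
grip_force: 0.0
```

arm_command(delta_pos=[[0,0,0],[0,0,0],[0,0,0],[0,0,0],[0,0,0]], delta_rot=[[0,0,0],[0,0,0],[0,0,0],[0,0,0],[0,0,0]], claw=[0.6,0.7,0.75,0.8,0.84])

```text
t: 26.8
eef_pos: [490.0, -91.7, 84.5]
tcp_rot: [-3.141, 0.002, 3.012]
ft_force: [-0.3, -0.4, 0.8]
opening: 0.207
grip_force: 0.0
```

arm_command(delta_pos=[[0,0,0],[0,0,0],[0,0,0],[0,0,0],[0,0,0]], delta_rot=[[0,0,0],[0,0,0],[0,0,0],[0,0,0],[0,0,0]], claw=[0.87,0.9,0.95,1,1])

```text
t: 27.22
eef_pos: [489.9, -91.7, 84.0]
tcp_rot: [-3.141, 0.002, 3.012]
ft_force: [0.5, 1.5, 7.1]
opening: 0.12
grip_force: 30.0
```

arm_command(delta_pos=[[-0.012,0.017,0],[-0.031,0.046,0],[-0.05,0.084,0],[-0.066,0.13,0],[-0.077,0.177,0]], delta_rot=[[0,0,0],[0,0,0],[0,0,0],[0,0,0],[0,0,0]], claw=[1,1,1,1,1])

```text
t: 27.63
eef_pos: [468.4, -48.0, 83.8]
tcp_rot: [-3.14, -0.003, 3.012]
ft_force: [-10.3, -12.5, 11.6]
opening: 0.116
grip_force: 30.0
```

arm_command(delta_pos=[[-0.005,0.049,0],[-0.004,0.097,0],[0.002,0.146,0],[0.015,0.193,0],[0.033,0.238,0]], delta_rot=[[0,0,0],[0,0,0],[0,0,0],[0,0,0],[0,0,0]], claw=[1,1,1,1,1])

```text
t: 28.05
eef_pos: [478.6, 12.6, 83.6]
tcp_rot: [3.142, 0.001, 3.011]
ft_force: [1.6, -2.0, -1.9]
opening: 0.122
grip_force: 30.0
```

arm_command(delta_pos=[[0.024,0.043,0],[0.048,0.077,0],[0.071,0.103,0],[0.091,0.123,0],[0.115,0.144,0]], delta_rot=[[0,0,0],[0,0,0],[0,0,0],[0,0,0],[0,0,0]], claw=[1,1,1,1,1])

```text
t: 28.47
eef_pos: [507.4, 48.5, 83.3]
tcp_rot: [-3.141, -0.001, 3.012]
ft_force: [-2.1, -2.9, 3.4]
opening: 0.117
grip_force: 30.0
```

arm_command(delta_pos=[[0,0,0],[0,0,0],[0,0,0],[0,0,0],[0,0,0]], delta_rot=[[0,0,0],[0,0,0],[0,0,0],[0,0,0],[0,0,0]], claw=[1,1,1,1,1])

```text
t: 28.88
eef_pos: [506.9, 48.0, 83.3]
tcp_rot: [3.141, -0.0, 3.012]
ft_force: [0.3, 2.1, 1.4]
opening: 0.121
grip_force: 30.0
```

arm_command(delta_pos=[[0,0,0],[0,0,0],[0,0,0],[0,0,0],[0,0,0]], delta_rot=[[0,0,0],[0,0,0],[0,0,0],[0,0,0],[0,0,0]], claw=[0.85,0.75,0.6,0.5,0.5])

```text
t: 29.3
eef_pos: [507.1, 48.1, 83.3]
tcp_rot: [3.142, -0.0, 3.012]
ft_force: [0.1, -0.0, 0.6]
opening: 0.377
grip_force: 0.0
```

arm_command(delta_pos=[[0,0,0.05],[0,0,0.17],[0,0,0.33],[0,0,0.46],[0,0,0.5]], delta_rot=[[0,0,0],[0,0,0],[0,0,0],[0,0,0],[0,0,0]], claw=[0.5,0.5,0.6,0.8,1])

```text
t: 29.72
eef_pos: [508.4, 48.2, 212.8]
tcp_rot: [3.141, 0.006, 3.012]
ft_force: [0.6, 0.4, 1.0]
opening: 0.346
grip_force: 0.0
```

arm_command(delta_pos=[[0.08,-0.05,0],[0.2,-0.13,0],[0.33,-0.22,0],[0.45,-0.3,0],[0.527,-0.35,0]], delta_rot=[[0,0,0],[0,0,0],[0,0,0],[0,0,0],[0,0,0]], claw=[1,1,1,1,1])

```text
t: 30.13
eef_pos: [640.9, -41.4, 207.4]
tcp_rot: [-3.141, 0.0, 3.011]
ft_force: [0.2, -0.2, 0.6]
opening: 0.021
grip_force: 0.0
```

arm_command(delta_pos=[[0,0,0],[0,0,0],[0,0,0],[0,0,0],[0,0,0]], delta_rot=[[0,0,0],[0,0,0],[0,0,0],[0,0,0],[0,0,0]], claw=[1,1,1,1,1])

```text
t: 30.55
eef_pos: [638.3, -38.7, 208.6]
tcp_rot: [3.142, 0.0, 3.013]
ft_force: [-0.6, -0.9, 1.2]
opening: 0.003
grip_force: 0.0
```

Run:
```python
from h import *
print(state()["eef_pos"].round(1))
im,c=blobs("scene",z=64); cv2.imwrite("pics/s7.png",cv2.resize(im[170:330,265:425,::-1],None,fx=3.6,fy=3.6,interpolation=cv2.INTER_CUBIC))
blobs("side",z=64)
for p in [(638.7,-39.6,70),(578.3,38.8,64),(499.9,-21.6,64)]: print(proj(c,p).round(0))
```

```text
[638.3 -38.7 208.6]
scene amber area 240 px [342. 268.] xy [637. -57.]
scene green area 348 px [368. 241.] xy [578.  37.]
scene white area 776 px [375. 247.] xy [603.  44.]
scene white area 190 px [296. 251.] xy [ 551. -145.]
scene white area 169 px [325. 239.] xy [536. -65.]
scene white area 138 px [353. 259.] xy [620. -21.]
scene white area 334 px [329. 280.] xy [ 664. -100.]
side amber area 206 px [305. 272.] xy [636. -34.]
side green area 271 px [321. 290.] xy [577.  43.]
[349. 265.]
[369. 241.]
[336. 225.]
```

View pics/s7.png

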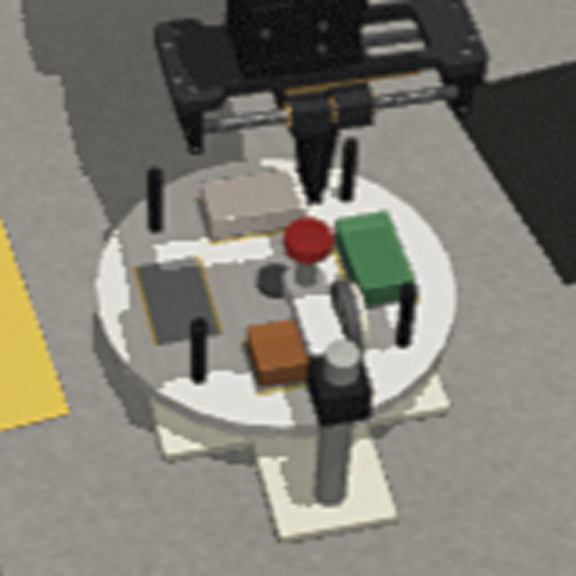

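arm_command(delta_pos=[[0,-0.004,-0.03],[0,-0.004,-0.07],[0,-0.004,-0.11],[0,-0.004,-0.125],[0,-0.004,-0.125]], delta_rot=[[0,0,0],[0,0,0],[0,0,0],[0,0,0],[0,0,0]], claw=[1,1,1,1,1])

```text
t: 31.07
eef_pos: [638.3, -40.2, 175.3]
tcp_rot: [3.141, -0.003, 3.012]
ft_force: [0.4, 0.5, 0.3]
opening: 0.002
grip_force: 0.0
```

arm_command(delta_pos=[[0,0,-0.012],[0,0,-0.024],[0,0,-0.034],[0,0,-0.042],[0,0,-0.048]], delta_rot=[[0,0,0],[0,0,0],[0,0,0],[0,0,0],[0,0,0]], claw=[1,1,1,1,1])

```text
t: 31.48
eef_pos: [639.1, -40.4, 165.3]
tcp_rot: [3.142, 0.001, 3.012]
ft_force: [0.6, -1.2, 2.7]
opening: 0.006
grip_force: 1.5
```

arm_command(delta_pos=[[0,0,-0.01],[0,0,-0.018],[0,0,-0.026],[0,0,-0.032],[0,0,-0.034]], delta_rot=[[0,0,0],[0,0,0],[0,0,0],[0,0,0],[0,0,0]], claw=[1,1,1,1,1])

```text
t: 31.9
eef_pos: [639.1, -40.4, 156.8]
tcp_rot: [3.142, 0.001, 3.012]
ft_force: [0.1, 0.1, 6.2]
opening: 0.004
grip_force: 3.5
```

arm_command(delta_pos=[[0,0,0],[0,0,0],[0,0,0],[0,0,0],[0,0,0]], delta_rot=[[0,0,0],[0,0,0],[0,0,0],[0,0,0],[0,0,0]], claw=[1,1,1,1,1])

```text
t: 32.32
eef_pos: [639.1, -40.4, 157.1]
tcp_rot: [3.142, 0.001, 3.012]
ft_force: [0.2, -0.5, 6.6]
opening: 0.006
grip_force: 3.4
```

arm_command(delta_pos=[[0,0,-0.003],[0,0,-0.006],[0,0,-0.006],[0,0,-0.006],[0,0,-0.006]], delta_rot=[[0,0,0],[0,0,0],[0,0,0],[0,0,0],[0,0,0]], claw=[1,1,1,1,1])

```text
t: 32.73
eef_pos: [639.1, -40.4, 155.7]
tcp_rot: [3.142, 0.001, 3.012]
ft_force: [-0.5, 0.0, 7.4]
opening: 0.005
grip_force: 3.8
```

arm_command(delta_pos=[[0,0,0],[0,0,0],[0,0,0],[0,0,0],[0,0,0]], delta_rot=[[0,0,0],[0,0,0],[0,0,0],[0,0,0],[0,0,0]], claw=[1,1,1,1,1])

```text
t: 33.15
eef_pos: [639.1, -40.3, 155.7]
tcp_rot: [3.142, 0.001, 3.012]
ft_force: [-0.6, 0.5, 6.8]
opening: 0.006
grip_force: 3.8
```

arm_command(delta_pos=[[0,0,0],[0,0,0],[0,0,0],[0,0,0],[0,0,0]], delta_rot=[[0,0,0],[0,0,0],[0,0,0],[0,0,0],[0,0,0]], claw=[1,1,1,1,1])

```text
t: 33.57
eef_pos: [639.1, -40.4, 155.6]
tcp_rot: [3.142, 0.001, 3.012]
ft_force: [-1.2, 0.3, 7.9]
opening: 0.003
grip_force: 3.8
```

arm_command(delta_pos=[[0,0,0],[0,0,0],[0,0,0],[0,0,0],[0,0,0]], delta_rot=[[0,0,0],[0,0,0],[0,0,0],[0,0,0],[0,0,0]], claw=[1,1,1,1,1])

```text
t: 33.98
eef_pos: [639.1, -40.4, 155.7]
tcp_rot: [3.142, 0.001, 3.012]
ft_force: [-1.0, 0.3, 6.9]
opening: 0.005
grip_force: 3.8
```

arm_command(delta_pos=[[0,0,0.02],[0,0,0.06],[0,0,0.12],[0,0,0.18],[0,0,0.202]], delta_rot=[[0,0,0],[0,0,0],[0,0,0],[0,0,0],[0,0,0]], claw=[1,1,1,1,1])

```text
t: 34.4
eef_pos: [639.2, -40.3, 207.5]
tcp_rot: [3.142, 0.002, 3.012]
ft_force: [-0.5, -0.4, 0.5]
opening: 0.006
grip_force: 0.0
```

arm_command(delta_pos=[[-0.1,-0.035,0],[-0.24,-0.08,0],[-0.38,-0.13,0],[-0.5,-0.17,0],[-0.596,-0.205,0]], delta_rot=[[0,0,0],[0,0,0],[0,0,0],[0,0,0],[0,0,0]], claw=[0.9,0.8,0.6,0.5,0.5])

```text
t: 34.82
eef_pos: [487.3, -91.7, 205.3]
tcp_rot: [3.141, -0.001, 3.012]
ft_force: [1.1, -0.3, 1.4]
opening: 0.297
grip_force: 0.0
```

arm_command(delta_pos=[[0,0,0],[0,0,0],[0,0,0],[0,0,0],[0,0,0]], delta_rot=[[0,0,0],[0,0,0],[0,0,0],[0,0,0],[0,0,0]], claw=[0.5,0.5,0.5,0.5,0.5])

```text
t: 35.23
eef_pos: [490.6, -91.3, 205.3]
tcp_rot: [3.141, -0.0, 3.012]
ft_force: [0.3, 0.6, 0.4]
opening: 0.497
grip_force: 0.0
```

Run:
```python
from h import *
s=state();print(s["eef_pos"].round(1),s["opening"])
im,c=blobs("scene",z=64,names=["amber","green"]); cv2.imwrite("pics/s8.png",im[:,:,::-1])
im,c=blobs("wrist",z=64,names=["amber","green"]); cv2.imwrite("pics/w8.png",im[:,:,::-1])
```

```text
[490.6 -91.3 205.3] 0.4969813782516767
scene amber area 231 px [342. 268.] xy [638. -57.]
scene green area 347 px [368. 241.] xy [578.  36.]
wrist amber area 771 px [372. 396.] xy [646. -60.]
wrist green area 1987 px [491. 288.] xy [559.  43.]
```

arm_command(delta_pos=[[0,0,-0.1],[0,0,-0.22],[0,0,-0.35],[0,0,-0.45],[0,0,-0.486]], delta_rot=[[0,0,0],[0,0,0],[0,0,0],[0,0,0],[0,0,0]], claw=[0.5,0.5,0.5,0.5,0.5])

```text
t: 35.75
eef_pos: [488.8, -91.0, 81.1]
tcp_rot: [3.141, -0.004, 3.012]
ft_force: [-0.1, -0.5, -0.8]
opening: 0.5
grip_force: 0.0
```

arm_command(delta_pos=[[0,0,0],[0,0,0],[0,0,0],[0,0,0],[0,0,0]], delta_rot=[[0,0,0],[0,0,0],[0,0,0],[0,0,0],[0,0,0]], claw=[0.6,0.7,0.75,0.8,0.84])

```text
t: 36.17
eef_pos: [490.4, -91.7, 85.3]
tcp_rot: [-3.141, 0.002, 3.012]
ft_force: [-0.2, 0.3, 0.4]
opening: 0.206
grip_force: 0.0
```

arm_command(delta_pos=[[0,0,0],[0,0,0],[0,0,0],[0,0,0],[0,0,0]], delta_rot=[[0,0,0],[0,0,0],[0,0,0],[0,0,0],[0,0,0]], claw=[0.87,0.9,0.95,1,1])

```text
t: 36.58
eef_pos: [490.1, -91.7, 84.7]
tcp_rot: [-3.141, 0.001, 3.012]
ft_force: [-0.9, -0.8, 6.3]
opening: 0.114
grip_force: 30.0
```

arm_command(delta_pos=[[-0.012,0.017,0],[-0.031,0.046,0],[-0.05,0.084,0],[-0.066,0.13,0],[-0.077,0.177,0]], delta_rot=[[0,0,0],[0,0,0],[0,0,0],[0,0,0],[0,0,0]], claw=[1,1,1,1,1])

```text
t: 37.0
eef_pos: [468.6, -48.0, 84.5]
tcp_rot: [-3.14, -0.003, 3.012]
ft_force: [-14.0, -11.6, 11.7]
opening: 0.115
grip_force: 30.0
```

arm_command(delta_pos=[[-0.005,0.049,0],[-0.004,0.097,0],[0.002,0.146,0],[0.015,0.193,0],[0.033,0.238,0]], delta_rot=[[0,0,0],[0,0,0],[0,0,0],[0,0,0],[0,0,0]], claw=[1,1,1,1,1])

```text
t: 37.42
eef_pos: [478.9, 12.7, 84.3]
tcp_rot: [3.141, 0.0, 3.011]
ft_force: [-1.4, -0.8, -1.1]
opening: 0.118
grip_force: 30.0
```

arm_command(delta_pos=[[0.024,0.043,0],[0.048,0.077,0],[0.071,0.103,0],[0.091,0.123,0],[0.115,0.144,0]], delta_rot=[[0,0,0],[0,0,0],[0,0,0],[0,0,0],[0,0,0]], claw=[1,1,1,1,1])

```text
t: 37.83
eef_pos: [507.9, 48.5, 84.1]
tcp_rot: [-3.141, -0.001, 3.012]
ft_force: [-2.3, -4.0, 2.7]
opening: 0.122
grip_force: 30.0
```

arm_command(delta_pos=[[0,0,0],[0,0,0],[0,0,0],[0,0,0],[0,0,0]], delta_rot=[[0,0,0],[0,0,0],[0,0,0],[0,0,0],[0,0,0]], claw=[1,1,1,1,1])

```text
t: 38.25
eef_pos: [507.4, 48.0, 84.1]
tcp_rot: [3.141, -0.0, 3.012]
ft_force: [-0.6, 1.8, 1.9]
opening: 0.123
grip_force: 30.0
```

arm_command(delta_pos=[[0,0,0],[0,0,0],[0,0,0],[0,0,0],[0,0,0]], delta_rot=[[0,0,0],[0,0,0],[0,0,0],[0,0,0],[0,0,0]], claw=[0.85,0.75,0.6,0.5,0.5])

```text
t: 38.67
eef_pos: [507.6, 48.1, 84.1]
tcp_rot: [3.142, -0.0, 3.012]
ft_force: [-0.4, 0.0, 0.1]
opening: 0.373
grip_force: 0.0
```

arm_command(delta_pos=[[0,0,0.05],[0,0,0.17],[0,0,0.33],[0,0,0.46],[0,0,0.5]], delta_rot=[[0,0,0],[0,0,0],[0,0,0],[0,0,0],[0,0,0]], claw=[0.5,0.5,0.6,0.8,1])

```text
t: 39.08
eef_pos: [508.9, 48.2, 213.5]
tcp_rot: [3.141, 0.006, 3.012]
ft_force: [1.1, -0.0, -0.1]
opening: 0.345
grip_force: 0.0
```

Run:
```python
from h import *
s=state();print(s["eef_pos"].round(1),s["opening"])
im,c=blobs("scene",z=64,names=["amber","green"]); cv2.imwrite("pics/s9.png",im[:,:,::-1])
im,c=blobs("side",z=64,names=["amber","green"])
```

```text
[508.9  48.2 213.5] 0.34528278440986304
scene amber area 367 px [314. 250.] xy [ 563. -102.]
scene green area 89 px [370. 267.] xy [658.   7.]
scene green area 66 px [347. 270.] xy [647. -47.]
side amber area 244 px [332. 262.] xy [561. -94.]
side green area 151 px [299. 274.] xy [650. -19.]
```

Run:
```python
from h import *
a=cv2.imread("pics/s9.png")[180:320,280:420]; b=read_camera("side")[220:320,260:400,::-1]; 
a=cv2.resize(a,(480,480),interpolation=cv2.INTER_CUBIC); b=cv2.resize(b,(320,229),interpolation=cv2.INTER_CUBIC); c=np.zeros((480,800,3),np.uint8); c[:,:480]=a; c[:229,480:]=b
cv2.imwrite("pics/m9.png",c)
```

```text
(no output)
```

View pics/m9.png

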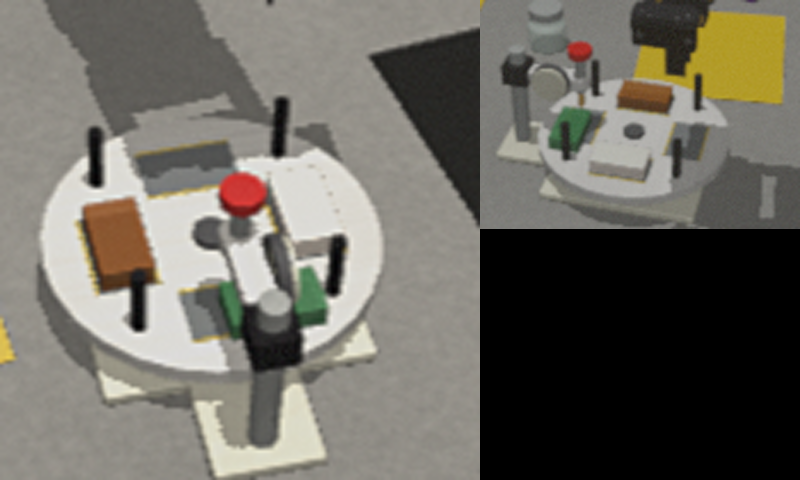

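Run:
```python
from h import *
s=calibration("scene"); d=calibration("side"); ax=np.array([569.3,-30.6])
R=np.array([[.9917,-.1288],[.1288,.9917]])
for n,c,u,v in [("sc r-back",s,372.7,258.1),("sc r-front",s,375,269),("sc l-back",s,344.7,263.1),("sd",d,298.5,267.2),("sd",d,309.9,269),("sd",d,303.7,281),("sd",d,290.6,279.9)]:
    p=ray(c,u,v,70); q=R@(p-ax); print(n,p.round(0),"stand",q.round(0),"r",np.hypot(*q).round(0))
```

```text
sc r-back [638.  22.] stand [62. 61.] r 87.0
sc r-front [672.  13.] stand [96. 57.] r 111.0
sc l-back [631. -48.] stand [63. -9.] r 64.0
sd [657. -46.] stand [89. -4.] r 89.0
sd [621. -42.] stand [53. -4.] r 53.0
sd [630.  18.] stand [54. 56.] r 78.0
sd [669.  17.] stand [93. 60.] r 111.0
```

Run:
```python
from h import *
a=127.6
for st in ([3,8,14,21,28],[7,14,21,28,35],[7,13,18,22,26]):
    p=lambda t:np.array([np.cos(np.radians(t)),np.sin(np.radians(t))])*100/250
    print([(p(a+s)-p(a)).round(3).tolist() for s in st]); a+=st[-1]
```

```text
[[-0.016, -0.013], [-0.042, -0.037], [-0.069, -0.068], [-0.097, -0.109], [-0.12, -0.152]]
[[-0.017, -0.046], [-0.029, -0.093], [-0.035, -0.142], [-0.035, -0.19], [-0.029, -0.239]]
[[0.012, -0.047], [0.027, -0.087], [0.042, -0.118], [0.056, -0.142], [0.072, -0.165]]
```

arm_command(delta_pos=[[0,0,-0.1],[0,0,-0.22],[0,0,-0.35],[0,0,-0.45],[0,0,-0.5]], delta_rot=[[0,0,0],[0,0,0],[0,0,0],[0,0,0],[0,0,0]], claw=[0.5,0.5,0.5,0.5,0.5])

```text
t: 39.65
eef_pos: [505.1, 48.2, 79.3]
tcp_rot: [-3.141, -0.007, 3.012]
ft_force: [-0.0, 0.2, 0.4]
opening: 0.479
grip_force: 0.0
```

arm_command(delta_pos=[[0,0,0],[0,0,0],[0,0,0],[0,0,0],[0,0,0]], delta_rot=[[0,0,0],[0,0,0],[0,0,0],[0,0,0],[0,0,0]], claw=[0.6,0.7,0.75,0.8,0.84])

```text
t: 40.07
eef_pos: [507.9, 48.2, 84.9]
tcp_rot: [3.141, 0.001, 3.012]
ft_force: [0.2, 0.4, 0.8]
opening: 0.204
grip_force: 0.0
```

arm_command(delta_pos=[[0,0,0],[0,0,0],[0,0,0],[0,0,0],[0,0,0]], delta_rot=[[0,0,0],[0,0,0],[0,0,0],[0,0,0],[0,0,0]], claw=[0.87,0.9,0.95,1,1])

```text
t: 40.48
eef_pos: [507.8, 48.3, 84.7]
tcp_rot: [3.141, 0.001, 3.012]
ft_force: [-1.4, 1.3, 6.3]
opening: 0.121
grip_force: 30.0
```

arm_command(delta_pos=[[-0.016,-0.013,0],[-0.042,-0.037,0],[-0.069,-0.068,0],[-0.097,-0.109,0],[-0.12,-0.152,0]], delta_rot=[[0,0,0],[0,0,0],[0,0,0],[0,0,0],[0,0,0]], claw=[1,1,1,1,1])

```text
t: 40.9
eef_pos: [476.3, 11.3, 84.6]
tcp_rot: [3.14, -0.002, 3.013]
ft_force: [-3.9, 11.6, 9.4]
opening: 0.119
grip_force: 30.0
```

arm_command(delta_pos=[[-0.017,-0.046,0],[-0.029,-0.093,0],[-0.035,-0.142,0],[-0.035,-0.19,0],[-0.029,-0.239,0]], delta_rot=[[0,0,0],[0,0,0],[0,0,0],[0,0,0],[0,0,0]], claw=[1,1,1,1,1])

```text
t: 41.32
eef_pos: [470.0, -50.0, 84.6]
tcp_rot: [3.142, 0.0, 3.013]
ft_force: [-1.4, 1.2, 6.2]
opening: 0.115
grip_force: 30.0
```

arm_command(delta_pos=[[0.012,-0.047,0],[0.027,-0.087,0],[0.042,-0.118,0],[0.056,-0.142,0],[0.076,-0.17,0]], delta_rot=[[0,0,0],[0,0,0],[0,0,0],[0,0,0],[0,0,0]], claw=[1,1,1,1,1])

```text
t: 41.73
eef_pos: [489.6, -92.3, 84.7]
tcp_rot: [3.141, 0.001, 3.012]
ft_force: [-0.1, 4.6, 8.3]
opening: 0.122
grip_force: 30.0
```

arm_command(delta_pos=[[0,0,0],[0,0,0],[0,0,0],[0,0,0],[0,0,0]], delta_rot=[[0,0,0],[0,0,0],[0,0,0],[0,0,0],[0,0,0]], claw=[1,1,1,1,1])

```text
t: 42.15
eef_pos: [489.5, -92.4, 84.7]
tcp_rot: [-3.141, 0.001, 3.012]
ft_force: [-2.4, -1.1, 7.8]
opening: 0.122
grip_force: 30.0
```

arm_command(delta_pos=[[0,0,0],[0,0,0],[0,0,0],[0,0,0],[0,0,0]], delta_rot=[[0,0,0],[0,0,0],[0,0,0],[0,0,0],[0,0,0]], claw=[0.85,0.75,0.6,0.5,0.5])

```text
t: 42.57
eef_pos: [489.3, -92.0, 84.0]
tcp_rot: [3.141, -0.0, 3.012]
ft_force: [0.7, -0.0, 0.0]
opening: 0.369
grip_force: 0.0
```

arm_command(delta_pos=[[0,0,0.05],[0,0,0.17],[0,0,0.33],[0,0,0.5],[0,0,0.65]], delta_rot=[[0,0,0],[0,0,0],[0,0,0],[0,0,0],[0,0,0]], claw=[0.4,0.3,0.2,0,0])

```text
t: 42.98
eef_pos: [489.0, -91.9, 248.8]
tcp_rot: [3.141, 0.0, 3.012]
ft_force: [0.9, -0.2, 1.3]
opening: 0.726
grip_force: 0.0
```

arm_command(delta_pos=[[0,0,0],[0,0,0],[0,0,0],[0,0,0],[0,0,0]], delta_rot=[[0,0,0],[0,0,0],[0,0,0],[0,0,0],[0,0,0]], claw=[0,0,0,0,0])

```text
t: 43.4
eef_pos: [489.0, -92.0, 245.3]
tcp_rot: [3.141, -0.002, 3.012]
ft_force: [0.8, -0.7, -0.1]
opening: 0.993
grip_force: 0.0
```

Run:
```python
from h import *
s=state();print(s["eef_pos"].round(1),s["opening"])
im,c=blobs("scene",z=64,names=["amber","green"]); cv2.imwrite("pics/s10.png",im[:,:,::-1])
im,c=blobs("wrist",z=64,names=["amber","green"]); np.save("w10.npy",c["T"]); cv2.imwrite("pics/w10.png",im[:,:,::-1])
x=im[150:350,250:550,::-1]; cv2.imwrite("pics/w10c.png",cv2.resize(x,(780,520),interpolation=cv2.INTER_CUBIC))
```

```text
[489.  -92.  245.3] 0.9932986059479099
scene amber area 235 px [342. 268.] xy [638. -57.]
scene green area 351 px [369. 234.] xy [557.  48.]
wrist amber area 323 px [400. 340.] xy [617. -26.]
wrist green area 3279 px [483. 267.] xy [555.  52.]
```

View pics/w10c.png

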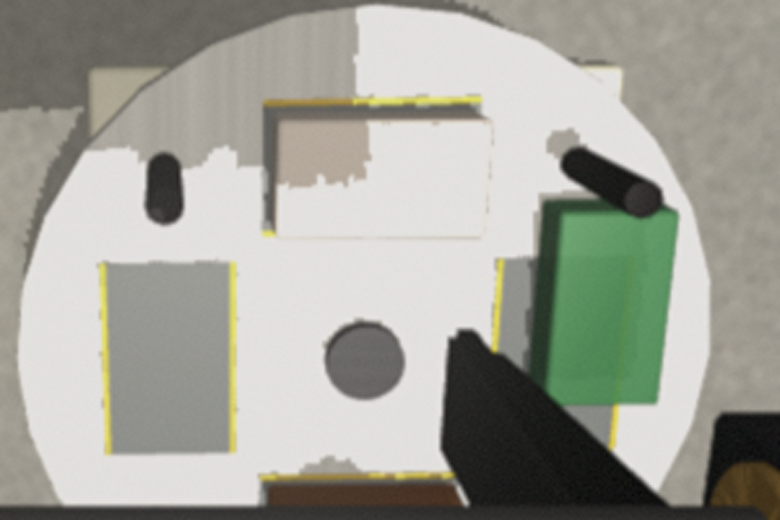

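Run:
```python
from h import *
c=dict(calibration("wrist")); c["T"]=np.load("w10.npy")
Q=np.array([ray(c,250+u/2.6,150+v/2.6,70) for u,v in [(562,211),(677,211),(657,404),(548,404)]]); d=Q[3]+Q[2]-Q[0]-Q[1]
print(Q.mean(0).round(1),[np.linalg.norm(Q[i]-Q[i-1]).round() for i in range(4)],np.degrees(np.arctan2(d[1],d[0])).round(1))
Q=np.array([ray(c,250+u/2.6,150+v/2.6,70) for u,v in [(277,120),(490,120),(484,238),(277,238)]]);print("white",Q.mean(0).round(1))
```

```text
[554.5  51. ] [np.float64(68.0), np.float64(38.0), np.float64(68.0), np.float64(37.0)] -5.9
white [500.  -21.7]
```

arm_command(delta_pos=[[0.04,0.09,0],[0.1,0.22,0],[0.16,0.35,-0.02],[0.22,0.47,-0.04],[0.262,0.568,-0.06]], delta_rot=[[0,0,0],[0,0,0],[0,0,0],[0,0,0],[0,0,0]], claw=[0,0,0,0,0])

```text
t: 43.92
eef_pos: [555.7, 52.0, 230.8]
tcp_rot: [3.141, -0.001, 3.012]
ft_force: [0.5, -0.1, -0.2]
opening: 0.999
grip_force: 0.0
```

arm_command(delta_pos=[[0,0,-0.05],[0,0,-0.17],[0,0,-0.32],[0,0,-0.46],[0,0,-0.58]], delta_rot=[[0,0,0],[0,0,0],[0,0,0],[0,0,0],[0,0,0]], claw=[0,0,0,0,0])

```text
t: 44.33
eef_pos: [554.1, 50.1, 84.0]
tcp_rot: [-3.141, -0.002, 3.012]
ft_force: [1.3, 0.5, -0.6]
opening: 1.002
grip_force: 0.0
```

arm_command(delta_pos=[[0,0,-0.03],[0,0,-0.06],[0,0,-0.085],[0,0,-0.09],[0,0,-0.09]], delta_rot=[[0,0,0],[0,0,0],[0,0,0],[0,0,0],[0,0,0]], claw=[0,0,0,0,0])

```text
t: 44.75
eef_pos: [555.4, 49.9, 64.9]
tcp_rot: [3.141, 0.001, 3.012]
ft_force: [0.0, 0.4, 1.0]
opening: 0.999
grip_force: 0.0
```

arm_command(delta_pos=[[0,0,0],[0,0,0],[0,0,0],[0,0,0],[0,0,0]], delta_rot=[[0,0,0],[0,0,0],[0,0,0],[0,0,0],[0,0,0]], claw=[0,0,0,0,0])

```text
t: 45.17
eef_pos: [555.0, 49.9, 64.4]
tcp_rot: [3.141, 0.001, 3.012]
ft_force: [-0.3, -0.1, 0.0]
opening: 1.002
grip_force: 0.0
```

arm_command(delta_pos=[[0,0.002,-0.015],[0,0.002,-0.03],[0,0.002,-0.039],[0,0.002,-0.039],[0,0.002,-0.039]], delta_rot=[[0,0,0],[0,0,0],[0,0,0],[0,0,0],[0,0,0]], claw=[0.1,0.2,0.3,0.4,0.45])

```text
t: 45.58
eef_pos: [554.8, 50.4, 54.0]
tcp_rot: [3.142, -0.001, 3.012]
ft_force: [0.2, 1.2, -0.6]
opening: 0.707
grip_force: 0.0
```

arm_command(delta_pos=[[0,0,0],[0,0,0],[0,0,0],[0,0,0],[0,0,0]], delta_rot=[[0,0,0],[0,0,0],[0,0,0],[0,0,0],[0,0,0]], claw=[0.52,0.54,0.56,0.6,0.62])

```text
t: 46.0
eef_pos: [554.9, 50.5, 54.4]
tcp_rot: [3.141, 0.0, 3.012]
ft_force: [0.1, 0.4, 0.4]
opening: 0.418
grip_force: 30.0
```

arm_command(delta_pos=[[0,0,0],[0,0,0],[0,0,0],[0,0,0],[0,0,0]], delta_rot=[[0,0,0],[0,0,0],[0,0,0],[0,0,0],[0,0,0]], claw=[0.65,0.68,0.7,0.7,0.7])

```text
t: 46.42
eef_pos: [555.0, 50.5, 54.4]
tcp_rot: [3.141, 0.0, 3.012]
ft_force: [0.0, 0.3, 1.6]
opening: 0.414
grip_force: 30.0
```

arm_command(delta_pos=[[0,0,0.02],[0,0,0.06],[0,0,0.1],[0,0,0.12],[0,0,0.12]], delta_rot=[[0,0,0],[0,0,0],[0,0,0],[0,0,0],[0,0,0]], claw=[0.7,0.7,0.7,0.7,0.7])

```text
t: 46.83
eef_pos: [555.5, 50.4, 86.1]
tcp_rot: [3.141, 0.003, 3.012]
ft_force: [-0.8, -0.6, -0.7]
opening: 0.418
grip_force: 30.0
```

arm_command(delta_pos=[[0.02,-0.01,0],[0.05,-0.024,0],[0.08,-0.038,0],[0.094,-0.046,0],[0.094,-0.046,0]], delta_rot=[[0,0,0],[0,0,0],[0,0,0],[0,0,0],[0,0,0]], claw=[0.7,0.7,0.7,0.7,0.7])

```text
t: 47.25
eef_pos: [579.3, 38.3, 83.9]
tcp_rot: [3.142, 0.0, 3.011]
ft_force: [-0.5, -0.4, -0.4]
opening: 0.419
grip_force: 30.0
```

arm_command(delta_pos=[[0,0,0],[0,0,0],[0,0,0],[0,0,0],[0,0,0]], delta_rot=[[0,0,0],[0,0,0],[0,0,0],[0,0,0],[0,0,0]], claw=[0.7,0.7,0.7,0.7,0.7])

```text
t: 47.67
eef_pos: [578.3, 39.0, 84.4]
tcp_rot: [3.141, 0.0, 3.012]
ft_force: [0.9, 0.1, -1.2]
opening: 0.419
grip_force: 30.0
```

arm_command(delta_pos=[[0,0,-0.03],[0,0,-0.065],[0,0,-0.095],[0,0,-0.11],[0,0,-0.112]], delta_rot=[[0,0,0],[0,0,0],[0,0,0],[0,0,0],[0,0,0]], claw=[0.7,0.7,0.7,0.7,0.7])

```text
t: 48.08
eef_pos: [577.8, 39.0, 55.0]
tcp_rot: [-3.142, -0.002, 3.012]
ft_force: [0.5, 1.0, -1.1]
opening: 0.42
grip_force: 30.0
```

arm_command(delta_pos=[[0,0,-0.002],[0,0,-0.004],[0,0,-0.007],[0,0,-0.007],[0,0,-0.007]], delta_rot=[[0,0,0],[0,0,0],[0,0,0],[0,0,0],[0,0,0]], claw=[0.7,0.7,0.7,0.7,0.7])

```text
t: 48.5
eef_pos: [578.5, 38.9, 54.8]
tcp_rot: [3.141, 0.0, 3.012]
ft_force: [-0.5, 0.1, -1.3]
opening: 0.416
grip_force: 30.0
```

arm_command(delta_pos=[[0,0,-0.001],[0,0,-0.001],[0,0,-0.001],[0,0,-0.001],[0,0,-0.001]], delta_rot=[[0,0,0],[0,0,0],[0,0,0],[0,0,0],[0,0,0]], claw=[0.55,0.5,0.4,0.3,0.2])

```text
t: 48.92
eef_pos: [578.4, 38.9, 54.4]
tcp_rot: [3.141, 0.0, 3.012]
ft_force: [-0.2, 0.5, 0.2]
opening: 0.657
grip_force: 0.0
```

arm_command(delta_pos=[[0,0,0.05],[0,0,0.2],[0,0,0.36],[0,0,0.5],[0,0,0.6]], delta_rot=[[0,0,0],[0,0,0],[0,0,0],[0,0,0],[0,0,0]], claw=[0.2,0.3,0.4,0.5,0.5])

```text
t: 49.33
eef_pos: [578.8, 38.9, 207.7]
tcp_rot: [3.141, 0.003, 3.012]
ft_force: [0.4, -0.6, 0.7]
opening: 0.558
grip_force: 0.0
```

arm_command(delta_pos=[[-0.06,-0.09,0],[-0.14,-0.21,0],[-0.23,-0.33,0],[-0.3,-0.45,0],[-0.353,-0.522,0]], delta_rot=[[0,0,0],[0,0,0],[0,0,0],[0,0,0],[0,0,0]], claw=[0.5,0.5,0.5,0.5,0.5])

```text
t: 49.75
eef_pos: [488.6, -93.5, 204.5]
tcp_rot: [-3.141, 0.0, 3.011]
ft_force: [-0.2, 0.0, 0.3]
opening: 0.501
grip_force: 0.0
```

arm_command(delta_pos=[[0,0,0],[0,0,0],[0,0,0],[0,0,0],[0,0,0]], delta_rot=[[0,0,0],[0,0,0],[0,0,0],[0,0,0],[0,0,0]], claw=[0.5,0.5,0.5,0.5,0.5])

```text
t: 50.17
eef_pos: [490.6, -90.8, 204.2]
tcp_rot: [3.141, -0.0, 3.013]
ft_force: [0.0, -0.8, -0.9]
opening: 0.499
grip_force: 0.0
```

Run:
```python
from h import *
s=state();print(s["eef_pos"].round(1),s["opening"])
blobs("scene",z=64,names=["amber","green"]);blobs("side",z=64,names=["amber","green"])
```

```text
[490.6 -90.8 204.2] 0.49913405634805064
scene amber area 233 px [342. 268.] xy [638. -57.]
scene green area 341 px [368. 241.] xy [578.  36.]
side amber area 197 px [305. 272.] xy [636. -34.]
side green area 239 px [321. 289.] xy [577.  40.]
```

Green is centred again. Now I turn the table forward by 90°.

arm_command(delta_pos=[[0,0,-0.1],[0,0,-0.22],[0,0,-0.35],[0,0,-0.45],[0,0,-0.486]], delta_rot=[[0,0,0],[0,0,0],[0,0,0],[0,0,0],[0,0,0]], claw=[0.5,0.5,0.5,0.5,0.5])

```text
t: 50.68
eef_pos: [489.1, -90.8, 79.9]
tcp_rot: [3.141, -0.004, 3.012]
ft_force: [-1.0, -0.0, -0.8]
opening: 0.502
grip_force: 0.0
```

arm_command(delta_pos=[[0,0,0],[0,0,0],[0,0,0],[0,0,0],[0,0,0]], delta_rot=[[0,0,0],[0,0,0],[0,0,0],[0,0,0],[0,0,0]], claw=[0.6,0.7,0.75,0.8,0.84])

```text
t: 51.1
eef_pos: [490.6, -91.7, 84.0]
tcp_rot: [-3.141, 0.002, 3.012]
ft_force: [-0.5, 1.5, 0.2]
opening: 0.208
grip_force: 0.0
```

arm_command(delta_pos=[[0,0,0],[0,0,0],[0,0,0],[0,0,0],[0,0,0]], delta_rot=[[0,0,0],[0,0,0],[0,0,0],[0,0,0],[0,0,0]], claw=[0.87,0.9,0.95,1,1])

```text
t: 51.52
eef_pos: [490.3, -91.7, 83.4]
tcp_rot: [-3.141, 0.001, 3.012]
ft_force: [-1.7, -1.2, 7.0]
opening: 0.121
grip_force: 30.0
```

arm_command(delta_pos=[[-0.012,0.017,0],[-0.031,0.046,0],[-0.05,0.084,0],[-0.066,0.13,0],[-0.077,0.177,0]], delta_rot=[[0,0,0],[0,0,0],[0,0,0],[0,0,0],[0,0,0]], claw=[1,1,1,1,1])

```text
t: 51.93
eef_pos: [468.7, -48.0, 83.2]
tcp_rot: [-3.14, -0.004, 3.012]
ft_force: [-12.7, -13.2, 12.9]
opening: 0.119
grip_force: 30.0
```

arm_command(delta_pos=[[-0.005,0.049,0],[-0.004,0.097,0],[0.002,0.146,0],[0.015,0.193,0],[0.033,0.238,0]], delta_rot=[[0,0,0],[0,0,0],[0,0,0],[0,0,0],[0,0,0]], claw=[1,1,1,1,1])

```text
t: 52.35
eef_pos: [479.0, 12.7, 83.0]
tcp_rot: [3.141, -0.0, 3.011]
ft_force: [0.2, -0.1, -1.7]
opening: 0.115
grip_force: 30.0
```

arm_command(delta_pos=[[0.024,0.043,0],[0.048,0.077,0],[0.071,0.103,0],[0.091,0.123,0],[0.115,0.144,0]], delta_rot=[[0,0,0],[0,0,0],[0,0,0],[0,0,0],[0,0,0]], claw=[1,1,1,1,1])

```text
t: 52.77
eef_pos: [508.3, 48.4, 82.8]
tcp_rot: [-3.141, -0.0, 3.012]
ft_force: [-1.9, -3.6, 1.3]
opening: 0.118
grip_force: 30.0
```

arm_command(delta_pos=[[0,0,0],[0,0,0],[0,0,0],[0,0,0],[0,0,0]], delta_rot=[[0,0,0],[0,0,0],[0,0,0],[0,0,0],[0,0,0]], claw=[1,1,1,1,1])

```text
t: 53.18
eef_pos: [507.8, 47.9, 82.8]
tcp_rot: [3.142, 0.0, 3.012]
ft_force: [1.3, 1.1, -0.1]
opening: 0.117
grip_force: 30.0
```

arm_command(delta_pos=[[0,0,0],[0,0,0],[0,0,0],[0,0,0],[0,0,0]], delta_rot=[[0,0,0],[0,0,0],[0,0,0],[0,0,0],[0,0,0]], claw=[0.85,0.75,0.6,0.5,0.5])

```text
t: 53.6
eef_pos: [507.8, 48.1, 82.8]
tcp_rot: [3.142, -0.0, 3.012]
ft_force: [-0.2, 0.3, -0.2]
opening: 0.373
grip_force: 0.0
```

arm_command(delta_pos=[[0,0,0.05],[0,0,0.17],[0,0,0.33],[0,0,0.46],[0,0,0.5]], delta_rot=[[0,0,0],[0,0,0],[0,0,0],[0,0,0],[0,0,0]], claw=[0.5,0.5,0.6,0.8,1])

```text
t: 54.02
eef_pos: [509.2, 48.2, 212.3]
tcp_rot: [3.141, 0.006, 3.012]
ft_force: [0.5, -0.4, -0.5]
opening: 0.342
grip_force: 0.0
```

arm_command(delta_pos=[[0.08,-0.05,0],[0.2,-0.13,0],[0.33,-0.22,0],[0.45,-0.3,0],[0.524,-0.352,0]], delta_rot=[[0,0,0],[0,0,0],[0,0,0],[0,0,0],[0,0,0]], claw=[1,1,1,1,1])

```text
t: 54.43
eef_pos: [641.0, -41.8, 206.9]
tcp_rot: [-3.142, 0.0, 3.011]
ft_force: [-1.0, 0.8, 0.8]
opening: 0.024
grip_force: 0.0
```

arm_command(delta_pos=[[0,0,0],[0,0,0],[0,0,0],[0,0,0],[0,0,0]], delta_rot=[[0,0,0],[0,0,0],[0,0,0],[0,0,0],[0,0,0]], claw=[1,1,1,1,1])

```text
t: 54.85
eef_pos: [638.3, -39.1, 208.1]
tcp_rot: [3.141, 0.0, 3.013]
ft_force: [0.6, 0.2, 0.1]
opening: 0.006
grip_force: 0.0
```

Run:
```python
from h import *
s=state();print(s["eef_pos"].round(1),s["opening"])
blobs("scene",z=64,names=["amber","green"]);blobs("side",z=64,names=["amber","green"])
```

```text
[638.3 -39.1 208.1] 0.006097762342996696
scene amber area 380 px [314. 250.] xy [ 563. -102.]
scene green area 245 px [341. 268.] xy [637. -58.]
side amber area 248 px [332. 262.] xy [561. -94.]
side green area 161 px [305. 271.] xy [635. -38.]
```

arm_command(delta_pos=[[0,-0.003,-0.03],[0,-0.003,-0.07],[0,-0.003,-0.11],[0,-0.003,-0.125],[0,-0.003,-0.125]], delta_rot=[[0,0,0],[0,0,0],[0,0,0],[0,0,0],[0,0,0]], claw=[1,1,1,1,1])

```text
t: 55.37
eef_pos: [638.3, -40.5, 174.8]
tcp_rot: [3.141, -0.003, 3.012]
ft_force: [0.0, 0.5, 0.1]
opening: 0.001
grip_force: 0.0
```

arm_command(delta_pos=[[0,0,-0.012],[0,0,-0.024],[0,0,-0.034],[0,0,-0.042],[0,0,-0.048]], delta_rot=[[0,0,0],[0,0,0],[0,0,0],[0,0,0],[0,0,0]], claw=[1,1,1,1,1])

```text
t: 55.78
eef_pos: [639.1, -40.6, 164.7]
tcp_rot: [3.142, 0.001, 3.012]
ft_force: [0.2, -0.9, 3.6]
opening: 0.002
grip_force: 1.5
```

arm_command(delta_pos=[[0,0,-0.01],[0,0,-0.018],[0,0,-0.026],[0,0,-0.034],[0,0,-0.038]], delta_rot=[[0,0,0],[0,0,0],[0,0,0],[0,0,0],[0,0,0]], claw=[1,1,1,1,1])

```text
t: 56.2
eef_pos: [639.1, -40.6, 155.4]
tcp_rot: [3.142, 0.001, 3.012]
ft_force: [-0.2, -0.7, 7.0]
opening: 0.006
grip_force: 3.9
```

arm_command(delta_pos=[[0,0,0],[0,0,0],[0,0,0],[0,0,0],[0,0,0]], delta_rot=[[0,0,0],[0,0,0],[0,0,0],[0,0,0],[0,0,0]], claw=[1,1,1,1,1])

```text
t: 56.62
eef_pos: [639.1, -40.6, 155.7]
tcp_rot: [3.142, 0.001, 3.012]
ft_force: [-0.4, 0.9, 7.1]
opening: 0.005
grip_force: 3.8
```

arm_command(delta_pos=[[0,0,0],[0,0,0],[0,0,0],[0,0,0],[0,0,0]], delta_rot=[[0,0,0],[0,0,0],[0,0,0],[0,0,0],[0,0,0]], claw=[1,1,1,1,1])

```text
t: 57.03
eef_pos: [639.1, -40.6, 155.7]
tcp_rot: [3.142, 0.001, 3.012]
ft_force: [-0.3, 0.6, 7.4]
opening: 0.008
grip_force: 3.8
```

arm_command(delta_pos=[[0,0,0],[0,0,0],[0,0,0],[0,0,0],[0,0,0]], delta_rot=[[0,0,0],[0,0,0],[0,0,0],[0,0,0],[0,0,0]], claw=[1,1,1,1,1])

```text
t: 57.45
eef_pos: [639.1, -40.6, 155.7]
tcp_rot: [3.142, 0.001, 3.012]
ft_force: [0.1, 1.0, 8.9]
opening: 0.003
grip_force: 3.8
```

arm_command(delta_pos=[[0,0,0],[0,0,0],[0,0,0],[0,0,0],[0,0,0]], delta_rot=[[0,0,0],[0,0,0],[0,0,0],[0,0,0],[0,0,0]], claw=[1,1,1,1,1])

```text
t: 57.87
eef_pos: [639.1, -40.6, 155.7]
tcp_rot: [3.142, 0.001, 3.012]
ft_force: [-0.1, 0.4, 8.3]
opening: 0.006
grip_force: 3.8
```

arm_command(delta_pos=[[0,0,0.02],[0,0,0.06],[0,0,0.12],[0,0,0.18],[0,0,0.202]], delta_rot=[[0,0,0],[0,0,0],[0,0,0],[0,0,0],[0,0,0]], claw=[1,1,1,1,1])

```text
t: 58.28
eef_pos: [639.2, -40.6, 207.6]
tcp_rot: [3.142, 0.002, 3.012]
ft_force: [0.3, 0.6, -0.6]
opening: 0.006
grip_force: 0.0
```

arm_command(delta_pos=[[-0.1,-0.035,0],[-0.24,-0.08,0],[-0.38,-0.13,0],[-0.5,-0.17,0],[-0.596,-0.204,0]], delta_rot=[[0,0,0],[0,0,0],[0,0,0],[0,0,0],[0,0,0]], claw=[0.9,0.8,0.6,0.5,0.5])

```text
t: 58.7
eef_pos: [487.3, -91.7, 205.3]
tcp_rot: [3.141, -0.001, 3.012]
ft_force: [0.1, 0.4, -0.3]
opening: 0.301
grip_force: 0.0
```

arm_command(delta_pos=[[0,0,0],[0,0,0],[0,0,0],[0,0,0],[0,0,0]], delta_rot=[[0,0,0],[0,0,0],[0,0,0],[0,0,0],[0,0,0]], claw=[0.5,0.5,0.5,0.5,0.5])

```text
t: 59.12
eef_pos: [490.5, -91.3, 205.3]
tcp_rot: [3.141, -0.0, 3.013]
ft_force: [-0.2, 0.1, 0.3]
opening: 0.497
grip_force: 0.0
```

Run:
```python
from h import *
s=state();print(s["eef_pos"].round(1),s["opening"])
im,_=blobs("scene",z=64,names=["amber","green"]); cv2.imwrite("pics/s12.png",im[:,:,::-1])
a=cv2.imread("pics/s9.png"); d=cv2.absdiff(a,im[:,:,::-1].copy()).max(2); r=d[215:265,345:400]; print("white pad diff px",(r>40).sum())
```

```text
[490.5 -91.3 205.3] 0.4973459819214109
scene amber area 370 px [314. 250.] xy [ 563. -102.]
scene green area 236 px [341. 268.] xy [638. -58.]
white pad diff px 304
```

arm_command(delta_pos=[[0,0,-0.1],[0,0,-0.22],[0,0,-0.35],[0,0,-0.45],[0,0,-0.49]], delta_rot=[[0,0,0],[0,0,0],[0,0,0],[0,0,0],[0,0,0]], claw=[0.5,0.5,0.5,0.5,0.5])

```text
t: 59.58
eef_pos: [489.0, -91.0, 80.1]
tcp_rot: [3.141, -0.004, 3.012]
ft_force: [0.3, -0.9, 0.1]
opening: 0.5
grip_force: 0.0
```

arm_command(delta_pos=[[0,0,0],[0,0,0],[0,0,0],[0,0,0],[0,0,0]], delta_rot=[[0,0,0],[0,0,0],[0,0,0],[0,0,0],[0,0,0]], claw=[0.6,0.7,0.75,0.8,0.84])

```text
t: 60.0
eef_pos: [490.4, -91.7, 84.3]
tcp_rot: [-3.141, 0.002, 3.012]
ft_force: [-0.2, 0.1, 0.3]
opening: 0.206
grip_force: 0.0
```

arm_command(delta_pos=[[0,0,0],[0,0,0],[0,0,0],[0,0,0],[0,0,0]], delta_rot=[[0,0,0],[0,0,0],[0,0,0],[0,0,0],[0,0,0]], claw=[0.87,0.9,0.95,1,1])

```text
t: 60.42
eef_pos: [490.1, -91.7, 83.7]
tcp_rot: [-3.141, 0.001, 3.012]
ft_force: [-1.7, -0.7, 6.8]
opening: 0.117
grip_force: 30.0
```

arm_command(delta_pos=[[-0.012,0.017,0],[-0.031,0.046,0],[-0.05,0.084,0],[-0.066,0.13,0],[-0.077,0.177,0]], delta_rot=[[0,0,0],[0,0,0],[0,0,0],[0,0,0],[0,0,0]], claw=[1,1,1,1,1])

```text
t: 60.83
eef_pos: [468.5, -48.0, 83.5]
tcp_rot: [-3.14, -0.003, 3.012]
ft_force: [-13.2, -12.8, 11.6]
opening: 0.12
grip_force: 30.0
```

arm_command(delta_pos=[[-0.005,0.049,0],[-0.004,0.097,0],[0.002,0.146,0],[0.015,0.193,0],[0.033,0.238,0]], delta_rot=[[0,0,0],[0,0,0],[0,0,0],[0,0,0],[0,0,0]], claw=[1,1,1,1,1])

```text
t: 61.25
eef_pos: [479.0, 12.7, 83.3]
tcp_rot: [3.142, 0.0, 3.011]
ft_force: [1.9, -3.1, -2.9]
opening: 0.115
grip_force: 30.0
```

arm_command(delta_pos=[[0.024,0.043,0],[0.048,0.077,0],[0.071,0.103,0],[0.091,0.123,0],[0.115,0.144,0]], delta_rot=[[0,0,0],[0,0,0],[0,0,0],[0,0,0],[0,0,0]], claw=[1,1,1,1,1])

```text
t: 61.67
eef_pos: [508.1, 48.5, 83.1]
tcp_rot: [-3.141, -0.0, 3.012]
ft_force: [-1.5, -4.3, 2.4]
opening: 0.119
grip_force: 30.0
```

arm_command(delta_pos=[[0,0,0],[0,0,0],[0,0,0],[0,0,0],[0,0,0]], delta_rot=[[0,0,0],[0,0,0],[0,0,0],[0,0,0],[0,0,0]], claw=[1,1,1,1,1])

```text
t: 62.08
eef_pos: [507.6, 47.9, 83.1]
tcp_rot: [3.142, 0.0, 3.012]
ft_force: [0.7, 0.0, 1.0]
opening: 0.119
grip_force: 30.0
```

arm_command(delta_pos=[[0,0,0],[0,0,0],[0,0,0],[0,0,0],[0,0,0]], delta_rot=[[0,0,0],[0,0,0],[0,0,0],[0,0,0],[0,0,0]], claw=[0.85,0.75,0.6,0.5,0.5])

```text
t: 62.5
eef_pos: [507.5, 48.1, 83.0]
tcp_rot: [3.142, -0.0, 3.012]
ft_force: [-0.4, 1.0, -1.0]
opening: 0.375
grip_force: 0.0
```

arm_command(delta_pos=[[0,0,0.05],[0,0,0.17],[0,0,0.33],[0,0,0.46],[0,0,0.5]], delta_rot=[[0,0,0],[0,0,0],[0,0,0],[0,0,0],[0,0,0]], claw=[0.5,0.5,0.6,0.8,1])

```text
t: 62.92
eef_pos: [508.9, 48.2, 212.5]
tcp_rot: [3.141, 0.006, 3.012]
ft_force: [-0.4, -0.8, -0.6]
opening: 0.344
grip_force: 0.0
```

arm_command(delta_pos=[[0.08,-0.05,0],[0.2,-0.13,0],[0.33,-0.22,0],[0.45,-0.3,0],[0.524,-0.352,0]], delta_rot=[[0,0,0],[0,0,0],[0,0,0],[0,0,0],[0,0,0]], claw=[1,1,1,1,1])

```text
t: 63.33
eef_pos: [640.7, -41.7, 207.2]
tcp_rot: [-3.142, 0.0, 3.011]
ft_force: [0.1, -0.1, 0.6]
opening: 0.021
grip_force: 0.0
```

arm_command(delta_pos=[[0,0,0],[0,0,0],[0,0,0],[0,0,0],[0,0,0]], delta_rot=[[0,0,0],[0,0,0],[0,0,0],[0,0,0],[0,0,0]], claw=[1,1,1,1,1])

```text
t: 63.75
eef_pos: [638.1, -39.1, 208.4]
tcp_rot: [3.141, 0.0, 3.013]
ft_force: [-1.1, -1.0, -0.1]
opening: 0.004
grip_force: 0.0
```

Run:
```python
from h import *
s=state();print(s["eef_pos"].round(1),s["opening"])
im,_=blobs("scene",z=64,names=["amber","green"]);a=im[180:320,280:420,::-1]; im,_=blobs("side",z=64,names=["amber","green"]); b=im[220:320,260:400,::-1]
a=cv2.resize(a,(480,480),interpolation=cv2.INTER_CUBIC); b=cv2.resize(b,(320,229),interpolation=cv2.INTER_CUBIC); c=np.zeros((480,800,3),np.uint8); c[:,:480]=a; c[:229,480:]=b
cv2.imwrite("pics/m13.png",c)
```

```text
[638.1 -39.1 208.4] 0.0039750152252655
scene amber area 397 px [334. 226.] xy [501. -27.]
scene green area 364 px [314. 250.] xy [ 562. -103.]
side amber area 219 px [350. 278.] xy [498. -22.]
side green area 211 px [332. 262.] xy [560. -96.]
```

View pics/m13.png

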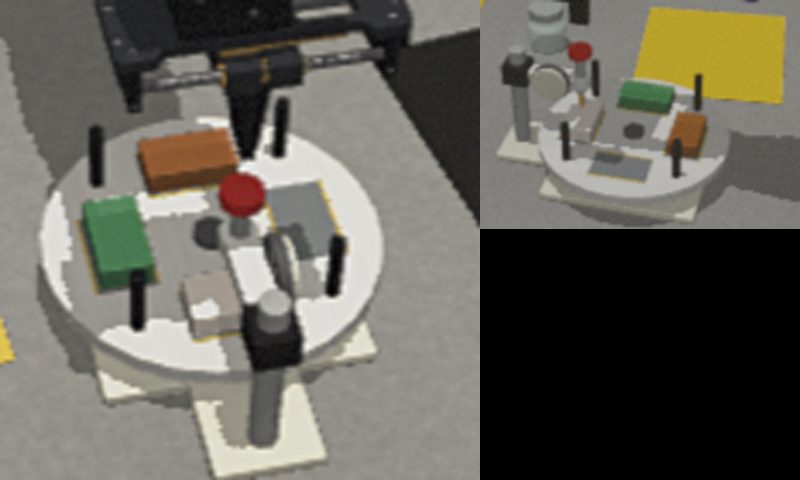

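White lies on its pad under the gauge (about 212,300 in the left view), with green at C, amber at B and pad A empty. Now I press for white.

arm_command(delta_pos=[[0,-0.003,-0.03],[0,-0.003,-0.07],[0,-0.003,-0.11],[0,-0.003,-0.125],[0,-0.003,-0.125]], delta_rot=[[0,0,0],[0,0,0],[0,0,0],[0,0,0],[0,0,0]], claw=[1,1,1,1,1])

```text
t: 64.27
eef_pos: [638.0, -40.5, 175.0]
tcp_rot: [3.141, -0.003, 3.012]
ft_force: [-0.7, 0.1, -0.3]
opening: 0.007
grip_force: 0.0
```

arm_command(delta_pos=[[0,0,-0.012],[0,0,-0.024],[0,0,-0.034],[0,0,-0.042],[0,0,-0.048]], delta_rot=[[0,0,0],[0,0,0],[0,0,0],[0,0,0],[0,0,0]], claw=[1,1,1,1,1])

```text
t: 64.68
eef_pos: [638.9, -40.7, 165.0]
tcp_rot: [3.142, 0.001, 3.012]
ft_force: [-0.1, 0.1, 3.0]
opening: 0.004
grip_force: 1.5
```

arm_command(delta_pos=[[0,0,-0.01],[0,0,-0.018],[0,0,-0.026],[0,0,-0.034],[0,0,-0.039]], delta_rot=[[0,0,0],[0,0,0],[0,0,0],[0,0,0],[0,0,0]], claw=[1,1,1,1,1])

```text
t: 65.1
eef_pos: [638.9, -40.6, 155.4]
tcp_rot: [3.142, 0.001, 3.012]
ft_force: [-0.7, -0.5, 8.5]
opening: -0.0
grip_force: 3.9
```

arm_command(delta_pos=[[0,0,0],[0,0,0],[0,0,0],[0,0,0],[0,0,0]], delta_rot=[[0,0,0],[0,0,0],[0,0,0],[0,0,0],[0,0,0]], claw=[1,1,1,1,1])

```text
t: 65.52
eef_pos: [638.9, -40.6, 155.7]
tcp_rot: [3.142, 0.001, 3.012]
ft_force: [-0.8, -0.4, 6.5]
opening: 0.002
grip_force: 3.8
```

arm_command(delta_pos=[[0,0,0],[0,0,0],[0,0,0],[0,0,0],[0,0,0]], delta_rot=[[0,0,0],[0,0,0],[0,0,0],[0,0,0],[0,0,0]], claw=[1,1,1,1,1])

```text
t: 65.93
eef_pos: [638.9, -40.6, 155.7]
tcp_rot: [3.142, 0.001, 3.012]
ft_force: [-0.7, -0.5, 6.6]
opening: 0.007
grip_force: 3.8
```

arm_command(delta_pos=[[0,0,0],[0,0,0],[0,0,0],[0,0,0],[0,0,0]], delta_rot=[[0,0,0],[0,0,0],[0,0,0],[0,0,0],[0,0,0]], claw=[1,1,1,1,1])

```text
t: 66.35
eef_pos: [638.9, -40.6, 155.7]
tcp_rot: [3.142, 0.001, 3.012]
ft_force: [-1.1, 0.1, 7.9]
opening: 0.0
grip_force: 3.8
```

arm_command(delta_pos=[[0,0,0],[0,0,0],[0,0,0],[0,0,0],[0,0,0]], delta_rot=[[0,0,0],[0,0,0],[0,0,0],[0,0,0],[0,0,0]], claw=[1,1,1,1,1])

```text
t: 66.77
eef_pos: [638.9, -40.6, 155.7]
tcp_rot: [3.142, 0.001, 3.012]
ft_force: [-1.3, -0.9, 6.6]
opening: 0.008
grip_force: 3.8
```

arm_command(delta_pos=[[0,0,0.02],[0,0,0.06],[0,0,0.12],[0,0,0.18],[0,0,0.202]], delta_rot=[[0,0,0],[0,0,0],[0,0,0],[0,0,0],[0,0,0]], claw=[1,1,1,1,1])

```text
t: 67.18
eef_pos: [639.0, -40.6, 207.5]
tcp_rot: [3.142, 0.002, 3.012]
ft_force: [-0.9, -0.2, 0.1]
opening: 0.008
grip_force: 0.0
```

Run:
```python
from h import *
for n in("scene","side"):
    c=calibration(n); im=read_camera(n); m=(im.max(2)<45).astype(np.uint8)
    k,l,st,ce=cv2.connectedComponentsWithStats(m)
    for i in range(1,k):
        p=ray(c,*ce[i],3)
        if st[i][4]>1500 and 380<p[0]<620 and 200<p[1]<420:
            cn=cv2.findContours((l==i).astype(np.uint8),0,2)[0][0]; q=cv2.approxPolyDP(cn,6,True)[:,0]
            print(n,st[i][4],ce[i],p.round(0),[(x.tolist(),ray(c,*x,3).round(0).tolist()) for x in q])
```

```text
scene 6313 [411.93093616 202.76001901] [430. 238.] [([308, 182], [247.0, -14.0]), ([317, 212], [377.0, -31.0]), ([328, 196], [324.0, 21.0]), ([385, 189], [350.0, 190.0]), ([422, 247], [593.0, 188.0]), ([498, 227], [595.0, 418.0]), ([460, 180], [387.0, 419.0]), ([401, 194], [386.0, 225.0]), ([366, 187], [324.0, 140.0]), ([365, 176], [277.0, 157.0]), ([383, 183], [324.0, 195.0]), ([379, 173], [278.0, 202.0]), ([365, 172], [259.0, 164.0]), ([372, 157], [199.0, 213.0]), ([351, 165], [214.0, 136.0]), ([328, 152], [130.0, 91.0]), ([327, 177], [244.0, 47.0]), ([311, 177], [228.0, 2.0]), ([324, 198], [329.0, 7.0]), ([314, 199], [323.0, -21.0])]
side 5491 [345.07667092 388.92332908] [481. 327.] [([308, 346], [590.0, 203.0]), ([319, 359], [555.0, 244.0]), ([303, 362], [594.0, 259.0]), ([308, 369], [578.0, 279.0]), ([301, 370], [594.0, 285.0]), ([294, 403], [594.0, 382.0]), ([301, 403], [578.0, 380.0]), ([292, 411], [594.0, 404.0]), ([298, 418], [578.0, 420.0]), ([291, 418], [593.0, 422.0]), ([386, 429], [384.0, 421.0]), ([387, 350], [385.0, 191.0])]
```

arm_command(delta_pos=[[-0.06,-0.05,0],[-0.16,-0.12,0],[-0.25,-0.19,0],[-0.314,-0.236,0],[-0.314,-0.236,0]], delta_rot=[[0,0,0],[0,0,0],[0,0,0],[0,0,0],[0,0,0]], claw=[0.6,0.3,0.1,0,0])

```text
t: 67.7
eef_pos: [557.4, -100.9, 204.8]
tcp_rot: [3.141, -0.003, 3.01]
ft_force: [0.8, 0.1, 0.2]
opening: 0.301
grip_force: 0.0
```

arm_command(delta_pos=[[0,0,0],[0,0,0],[0,0,-0.05],[0,0,-0.12],[0,0,-0.2]], delta_rot=[[0,0,0],[0,0,0],[0,0,0],[0,0,0],[0,0,0]], claw=[0,0,0,0,0])

```text
t: 68.12
eef_pos: [561.2, -98.9, 155.2]
tcp_rot: [-3.141, 0.002, 3.013]
ft_force: [-0.1, 0.9, -0.3]
opening: 0.647
grip_force: 0.0
```

arm_command(delta_pos=[[0,0,-0.1],[0,0,-0.22],[0,0,-0.32],[0,0,-0.36],[0,0,-0.37]], delta_rot=[[0,0,0],[0,0,0],[0,0,0],[0,0,0],[0,0,0]], claw=[0,0,0,0,0])

```text
t: 68.53
eef_pos: [559.8, -98.8, 60.9]
tcp_rot: [3.141, -0.003, 3.013]
ft_force: [0.3, -0.2, 0.8]
opening: 0.98
grip_force: 0.0
```

arm_command(delta_pos=[[0,0,0],[0,0,0],[0,0,0],[0,0,0],[0,0,0]], delta_rot=[[0,0,0],[0,0,0],[0,0,0],[0,0,0],[0,0,0]], claw=[0,0,0,0,0])

```text
t: 68.95
eef_pos: [560.5, -99.7, 64.0]
tcp_rot: [-3.141, 0.002, 3.012]
ft_force: [-0.5, -0.3, -0.3]
opening: 1.003
grip_force: 0.0
```

arm_command(delta_pos=[[0,0,-0.015],[0,0,-0.03],[0,0,-0.038],[0,0,-0.038],[0,0,-0.038]], delta_rot=[[0,0,0],[0,0,0],[0,0,0],[0,0,0],[0,0,0]], claw=[0.1,0.2,0.3,0.4,0.45])

```text
t: 69.37
eef_pos: [560.0, -99.6, 53.3]
tcp_rot: [3.141, -0.001, 3.012]
ft_force: [-0.7, 0.2, 0.6]
opening: 0.707
grip_force: 0.0
```

arm_command(delta_pos=[[0,0,0],[0,0,0],[0,0,0],[0,0,0],[0,0,0]], delta_rot=[[0,0,0],[0,0,0],[0,0,0],[0,0,0],[0,0,0]], claw=[0.52,0.54,0.56,0.6,0.62])

```text
t: 69.78
eef_pos: [560.2, -99.5, 53.7]
tcp_rot: [3.141, 0.0, 3.012]
ft_force: [0.3, 0.1, 0.5]
opening: 0.42
grip_force: 30.0
```

arm_command(delta_pos=[[0,0,0],[0,0,0],[0,0,0],[0,0,0],[0,0,0]], delta_rot=[[0,0,0],[0,0,0],[0,0,0],[0,0,0],[0,0,0]], claw=[0.65,0.68,0.7,0.7,0.7])

```text
t: 70.2
eef_pos: [560.2, -99.5, 53.6]
tcp_rot: [3.141, 0.0, 3.012]
ft_force: [-0.1, 1.1, 1.2]
opening: 0.418
grip_force: 30.0
```

arm_command(delta_pos=[[0,0,0.04],[0,0,0.17],[0,0,0.33],[0,0,0.49],[0,0,0.6]], delta_rot=[[0,0,0],[0,0,0],[0,0,0],[0,0,0],[0,0,0]], claw=[0.7,0.7,0.7,0.7,0.7])

```text
t: 70.62
eef_pos: [560.4, -99.7, 207.6]
tcp_rot: [-3.141, 0.003, 3.012]
ft_force: [0.6, -0.2, -1.4]
opening: 0.42
grip_force: 30.0
```

arm_command(delta_pos=[[-0.02,0.08,0.02],[-0.05,0.2,0.04],[-0.09,0.34,0.05],[-0.125,0.48,0.05],[-0.16,0.613,0.05]], delta_rot=[[0,0,0],[0,0,0],[0,0,0],[0,0,0],[0,0,0]], claw=[0.7,0.7,0.7,0.7,0.7])

```text
t: 71.03
eef_pos: [519.3, 55.0, 216.9]
tcp_rot: [3.141, 0.001, 3.011]
ft_force: [-0.5, 0.6, -2.3]
opening: 0.42
grip_force: 30.0
```

arm_command(delta_pos=[[-0.035,0.13,0],[-0.07,0.26,0],[-0.1,0.38,0],[-0.13,0.5,0],[-0.16,0.613,0]], delta_rot=[[0,0,0],[0,0,0],[0,0,0],[0,0,0],[0,0,0]], claw=[0.7,0.7,0.7,0.7,0.7])

```text
t: 71.45
eef_pos: [479.3, 208.4, 216.8]
tcp_rot: [3.141, 0.0, 3.012]
ft_force: [0.5, 0.1, -1.5]
opening: 0.416
grip_force: 30.0
```

arm_command(delta_pos=[[-0.04,0.14,-0.02],[-0.08,0.29,-0.06],[-0.11,0.42,-0.1],[-0.14,0.54,-0.15],[-0.16,0.613,-0.2]], delta_rot=[[0,0,0],[0,0,0],[0,0,0],[0,0,0],[0,0,0]], claw=[0.7,0.7,0.7,0.7,0.7])

```text
t: 71.87
eef_pos: [439.1, 362.7, 166.2]
tcp_rot: [3.141, 0.0, 3.013]
ft_force: [0.9, -0.3, -1.8]
opening: 0.421
grip_force: 30.0
```

arm_command(delta_pos=[[0,0,-0.07],[0,0,-0.18],[0,0,-0.3],[0,0,-0.4],[0,0,-0.46]], delta_rot=[[0,0,0],[0,0,0],[0,0,0],[0,0,0],[0,0,0]], claw=[0.7,0.7,0.7,0.7,0.7])

```text
t: 72.28
eef_pos: [439.3, 359.6, 49.1]
tcp_rot: [-3.14, -0.002, 3.012]
ft_force: [-0.1, 0.1, -2.0]
opening: 0.419
grip_force: 30.0
```

arm_command(delta_pos=[[0,0,0],[0,0,0],[0,0,0],[0,0,0],[0,0,0]], delta_rot=[[0,0,0],[0,0,0],[0,0,0],[0,0,0],[0,0,0]], claw=[0.7,0.7,0.7,0.7,0.7])

```text
t: 72.7
eef_pos: [440.6, 360.4, 52.4]
tcp_rot: [3.14, 0.002, 3.012]
ft_force: [0.1, -0.2, -1.9]
opening: 0.421
grip_force: 30.0
```

arm_command(delta_pos=[[0,0,-0.04],[0,0,-0.09],[0,0,-0.135],[0,0,-0.16],[0,0,-0.168]], delta_rot=[[0,0,0],[0,0,0],[0,0,0],[0,0,0],[0,0,0]], claw=[0.7,0.7,0.7,0.7,0.7])

```text
t: 73.12
eef_pos: [439.7, 359.9, 7.7]
tcp_rot: [-3.14, -0.001, 3.012]
ft_force: [-0.3, -0.6, -1.9]
opening: 0.418
grip_force: 30.0
```

arm_command(delta_pos=[[0,0,0],[0,0,0],[0,0,0],[0,0,0],[0,0,0]], delta_rot=[[0,0,0],[0,0,0],[0,0,0],[0,0,0],[0,0,0]], claw=[0.7,0.7,0.7,0.7,0.7])

```text
t: 73.53
eef_pos: [440.3, 360.3, 9.5]
tcp_rot: [3.141, 0.001, 3.012]
ft_force: [0.7, 0.6, -1.3]
opening: 0.417
grip_force: 30.0
```

arm_command(delta_pos=[[0,0,-0.004],[0,0,-0.008],[0,0,-0.01],[0,0,-0.01],[0,0,-0.01]], delta_rot=[[0,0,0],[0,0,0],[0,0,0],[0,0,0],[0,0,0]], claw=[0.7,0.7,0.7,0.7,0.7])

```text
t: 73.95
eef_pos: [440.1, 360.2, 6.7]
tcp_rot: [3.141, 0.0, 3.012]
ft_force: [-1.6, -0.9, 1.3]
opening: 0.419
grip_force: 30.0
```

arm_command(delta_pos=[[0,0,0],[0,0,0],[0,0,0],[0,0,0],[0,0,0]], delta_rot=[[0,0,0],[0,0,0],[0,0,0],[0,0,0],[0,0,0]], claw=[0.55,0.5,0.4,0.3,0.3])

```text
t: 74.37
eef_pos: [440.2, 360.2, 6.6]
tcp_rot: [3.141, 0.0, 3.012]
ft_force: [1.1, 0.6, -0.4]
opening: 0.656
grip_force: 0.0
```

arm_command(delta_pos=[[0,0,0.05],[0,0,0.2],[0,0,0.36],[0,0,0.52],[0,0,0.68]], delta_rot=[[0,0,0],[0,0,0],[0,0,0],[0,0,0],[0,0,0]], claw=[0.3,0.3,0.4,0.5,0.5])

```text
t: 74.78
eef_pos: [439.8, 359.9, 178.5]
tcp_rot: [-3.141, -0.0, 3.012]
ft_force: [1.5, -0.4, 0.3]
opening: 0.545
grip_force: 0.0
```

arm_command(delta_pos=[[0.01,-0.1,0.08],[0.03,-0.22,0.1],[0.04,-0.35,0.11],[0.055,-0.48,0.11],[0.067,-0.603,0.11]], delta_rot=[[0,0,0],[0,0,0],[0,0,0],[0,0,0],[0,0,0]], claw=[0.5,0.5,0.5,0.5,0.5])

```text
t: 75.2
eef_pos: [456.8, 208.0, 204.5]
tcp_rot: [3.141, 0.001, 3.012]
ft_force: [0.6, 0.1, 0.4]
opening: 0.503
grip_force: 0.0
```

arm_command(delta_pos=[[0.013,-0.12,0],[0.026,-0.24,0],[0.04,-0.36,0],[0.053,-0.48,0],[0.067,-0.603,0]], delta_rot=[[0,0,0],[0,0,0],[0,0,0],[0,0,0],[0,0,0]], claw=[0.5,0.5,0.5,0.5,0.5])

```text
t: 75.62
eef_pos: [473.5, 57.3, 204.2]
tcp_rot: [3.141, 0.0, 3.012]
ft_force: [1.2, -0.1, -0.6]
opening: 0.498
grip_force: 0.0
```

arm_command(delta_pos=[[0.013,-0.14,0],[0.026,-0.28,0],[0.04,-0.41,0],[0.053,-0.52,0],[0.067,-0.603,0]], delta_rot=[[0,0,0],[0,0,0],[0,0,0],[0,0,0],[0,0,0]], claw=[0.5,0.5,0.5,0.5,0.5])

```text
t: 76.03
eef_pos: [490.3, -94.3, 204.2]
tcp_rot: [-3.141, 0.0, 3.011]
ft_force: [1.0, 0.3, 0.1]
opening: 0.499
grip_force: 0.0
```

arm_command(delta_pos=[[0,0,0],[0,0,0],[0,0,0],[0,0,0],[0,0,0]], delta_rot=[[0,0,0],[0,0,0],[0,0,0],[0,0,0],[0,0,0]], claw=[0.5,0.5,0.5,0.5,0.5])

```text
t: 76.45
eef_pos: [490.3, -91.1, 204.2]
tcp_rot: [3.141, -0.0, 3.013]
ft_force: [0.7, -0.1, -0.2]
opening: 0.499
grip_force: 0.0
```

Run:
```python
from h import *
blobs("scene",z=13,names=["green"]); blobs("scene",z=60,names=["amber"]);blobs("side",z=13,names=["green"])
```

```text
scene green area 327 px [451. 193.] xy [438. 359.]
scene amber area 389 px [334. 226.] xy [498. -25.]
side green area 613 px [362. 399.] xy [439. 359.]
```

Green is on the black mat. Next comes the last turn, which takes white to C and amber to A.

arm_command(delta_pos=[[0,0,-0.1],[0,0,-0.22],[0,0,-0.35],[0,0,-0.45],[0,0,-0.484]], delta_rot=[[0,0,0],[0,0,0],[0,0,0],[0,0,0],[0,0,0]], claw=[0.5,0.5,0.5,0.5,0.5])

```text
t: 77.02
eef_pos: [489.1, -91.4, 80.3]
tcp_rot: [3.141, -0.004, 3.012]
ft_force: [-0.0, 0.3, -0.2]
opening: 0.499
grip_force: 0.0
```

arm_command(delta_pos=[[0,0,0],[0,0,0],[0,0,0],[0,0,0],[0,0,0]], delta_rot=[[0,0,0],[0,0,0],[0,0,0],[0,0,0],[0,0,0]], claw=[0.6,0.7,0.75,0.8,0.84])

```text
t: 77.43
eef_pos: [490.9, -92.2, 84.3]
tcp_rot: [-3.141, 0.002, 3.012]
ft_force: [-0.2, -0.5, 0.4]
opening: 0.205
grip_force: 0.0
```

arm_command(delta_pos=[[0,0,0],[0,0,0],[0,0,0],[0,0,0],[0,0,0]], delta_rot=[[0,0,0],[0,0,0],[0,0,0],[0,0,0],[0,0,0]], claw=[0.87,0.9,0.95,1,1])

```text
t: 77.85
eef_pos: [490.8, -92.2, 83.7]
tcp_rot: [-3.141, 0.001, 3.012]
ft_force: [0.1, 1.1, 6.9]
opening: 0.115
grip_force: 30.0
```

arm_command(delta_pos=[[-0.012,0.017,0],[-0.031,0.046,0],[-0.05,0.084,0],[-0.066,0.13,0],[-0.077,0.177,0]], delta_rot=[[0,0,0],[0,0,0],[0,0,0],[0,0,0],[0,0,0]], claw=[1,1,1,1,1])

```text
t: 78.27
eef_pos: [469.0, -48.5, 83.4]
tcp_rot: [-3.14, -0.004, 3.012]
ft_force: [-12.3, -12.8, 11.6]
opening: 0.118
grip_force: 30.0
```

arm_command(delta_pos=[[-0.005,0.049,0],[-0.004,0.097,0],[0.002,0.146,0],[0.015,0.193,0],[0.033,0.238,0]], delta_rot=[[0,0,0],[0,0,0],[0,0,0],[0,0,0],[0,0,0]], claw=[1,1,1,1,1])

```text
t: 78.68
eef_pos: [479.5, 12.1, 83.3]
tcp_rot: [3.142, 0.0, 3.011]
ft_force: [2.5, -2.3, -0.8]
opening: 0.122
grip_force: 30.0
```

arm_command(delta_pos=[[0.024,0.043,0],[0.048,0.077,0],[0.071,0.103,0],[0.091,0.123,0],[0.115,0.144,0]], delta_rot=[[0,0,0],[0,0,0],[0,0,0],[0,0,0],[0,0,0]], claw=[1,1,1,1,1])

```text
t: 79.1
eef_pos: [508.6, 47.9, 83.1]
tcp_rot: [-3.141, -0.0, 3.012]
ft_force: [-2.5, -3.6, 2.1]
opening: 0.12
grip_force: 30.0
```

arm_command(delta_pos=[[0,0,0],[0,0,0],[0,0,0],[0,0,0],[0,0,0]], delta_rot=[[0,0,0],[0,0,0],[0,0,0],[0,0,0],[0,0,0]], claw=[1,1,1,1,1])

```text
t: 79.52
eef_pos: [508.1, 47.4, 83.1]
tcp_rot: [3.142, 0.0, 3.012]
ft_force: [1.7, -0.1, 2.0]
opening: 0.127
grip_force: 30.0
```

arm_command(delta_pos=[[0,0,0],[0,0,0],[0,0,0],[0,0,0],[0,0,0]], delta_rot=[[0,0,0],[0,0,0],[0,0,0],[0,0,0],[0,0,0]], claw=[0.85,0.75,0.6,0.5,0.5])

```text
t: 79.93
eef_pos: [507.9, 47.6, 83.0]
tcp_rot: [3.142, -0.0, 3.012]
ft_force: [0.7, -0.5, -0.9]
opening: 0.376
grip_force: 0.0
```

arm_command(delta_pos=[[0,0,0.05],[0,0,0.17],[0,0,0.33],[0,0,0.46],[0,0,0.5]], delta_rot=[[0,0,0],[0,0,0],[0,0,0],[0,0,0],[0,0,0]], claw=[0.4,0.3,0.2,0,0])

```text
t: 80.35
eef_pos: [509.4, 47.7, 212.5]
tcp_rot: [3.141, 0.006, 3.012]
ft_force: [0.7, 0.2, 0.7]
opening: 0.723
grip_force: 0.0
```

arm_command(delta_pos=[[-0.05,-0.1,0],[-0.1,-0.25,0],[-0.1,-0.4,0.1],[-0.1,-0.4,0.1],[-0.1,-0.4,0.1]], delta_rot=[[0,0,0],[0,0,0],[0,0,0],[0,0,0],[0,0,0]], claw=[0,0,0,0,0])

```text
t: 80.77
eef_pos: [483.3, -53.8, 233.6]
tcp_rot: [-3.141, 0.002, 3.009]
ft_force: [0.1, 0.4, -0.6]
opening: 0.994
grip_force: 0.0
```

Run:
```python
from h import *
s=state();print(s["eef_pos"].round(1),s["opening"])
blobs("scene",z=64,names=["amber"]);blobs("side",z=64,names=["amber"])
im,c=blobs("wrist",z=64,names=["amber"]); np.save("w14.npy",c["T"]); cv2.imwrite("pics/w14.png",cv2.resize(im[:,:,::-1],(800,600)))
for p in [(578.3,38.8,70),(560.3,-100,70)]: print((proj(c,p)*1.25).round(0))
```

```text
[483.3 -53.8 233.6] 0.9943913913566813
scene amber area 349 px [368. 241.] xy [576.  36.]
side amber area 293 px [321. 290.] xy [576.  44.]
wrist amber area 1692 px [423. 301.] xy [568.  34.]
[539. 392.]
[336. 392.]
```

View pics/w14.png

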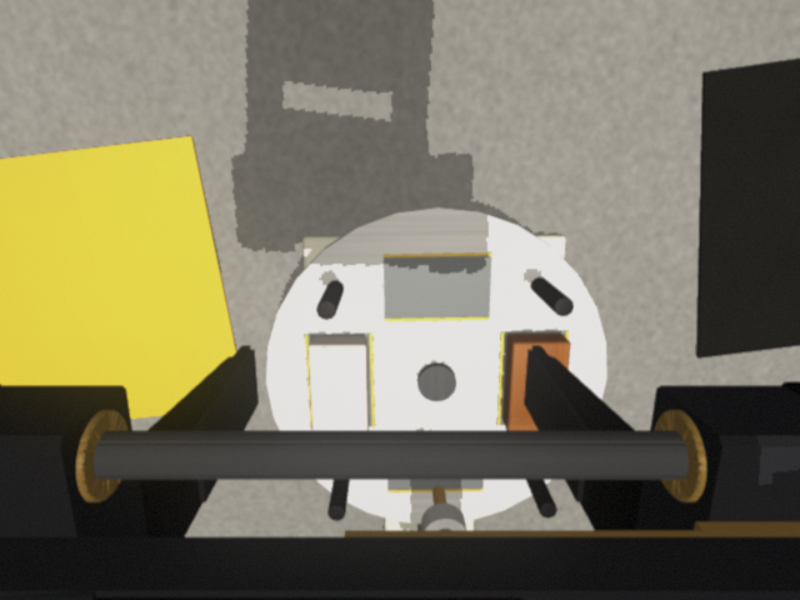

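arm_command(delta_pos=[[0.1,-0.06,0],[0.2,-0.12,0],[0.308,-0.184,0],[0.308,-0.184,0],[0.308,-0.184,0]], delta_rot=[[0,0,0],[0,0,0],[0,0,0],[0,0,0],[0,0,0]], claw=[0,0,0,0,0])

```text
t: 81.33
eef_pos: [560.6, -97.5, 231.4]
tcp_rot: [3.141, -0.002, 3.013]
ft_force: [-0.3, -0.6, 0.6]
opening: 0.997
grip_force: 0.0
```

arm_command(delta_pos=[[0,0,-0.08],[0,0,-0.22],[0,0,-0.38],[0,0,-0.52],[0,0,-0.62]], delta_rot=[[0,0,0],[0,0,0],[0,0,0],[0,0,0],[0,0,0]], claw=[0,0,0,0,0])

```text
t: 81.75
eef_pos: [558.2, -96.4, 75.2]
tcp_rot: [3.141, -0.003, 3.013]
ft_force: [0.8, -0.3, -0.3]
opening: 1.001
grip_force: 0.0
```

arm_command(delta_pos=[[0,0,-0.01],[0,0,-0.02],[0,0,-0.04],[0,0,-0.04],[0,0,-0.04]], delta_rot=[[0,0,0],[0,0,0],[0,0,0],[0,0,0],[0,0,0]], claw=[0,0,0,0,0])

```text
t: 82.17
eef_pos: [560.6, -98.2, 69.4]
tcp_rot: [-3.141, 0.002, 3.012]
ft_force: [-0.3, -0.6, 0.0]
opening: 0.993
grip_force: 0.0
```

arm_command(delta_pos=[[0,0,0],[0,0,0],[0,0,0],[0,0,0],[0,0,0]], delta_rot=[[0,0,0],[0,0,0],[0,0,0],[0,0,0],[0,0,0]], claw=[0,0,0,0,0])

```text
t: 82.58
eef_pos: [560.2, -98.4, 68.3]
tcp_rot: [3.142, 0.0, 3.012]
ft_force: [-0.2, 0.2, 0.5]
opening: 1.002
grip_force: 0.0
```

arm_command(delta_pos=[[0,-0.005,-0.02],[0,-0.005,-0.04],[0,-0.005,-0.055],[0,-0.005,-0.055],[0,-0.005,-0.055]], delta_rot=[[0,0,0],[0,0,0],[0,0,0],[0,0,0],[0,0,0]], claw=[0.1,0.2,0.3,0.4,0.45])

```text
t: 83.0
eef_pos: [559.9, -99.5, 53.8]
tcp_rot: [3.141, -0.001, 3.012]
ft_force: [0.2, 0.4, 0.4]
opening: 0.709
grip_force: 0.0
```

arm_command(delta_pos=[[0,0,0],[0,0,0],[0,0,0],[0,0,0],[0,0,0]], delta_rot=[[0,0,0],[0,0,0],[0,0,0],[0,0,0],[0,0,0]], claw=[0.52,0.54,0.56,0.6,0.62])

```text
t: 83.42
eef_pos: [560.2, -99.6, 54.5]
tcp_rot: [3.142, 0.0, 3.012]
ft_force: [0.0, 0.7, 1.5]
opening: 0.419
grip_force: 30.0
```

arm_command(delta_pos=[[0,0,0],[0,0,0],[0,0,0],[0,0,0],[0,0,0]], delta_rot=[[0,0,0],[0,0,0],[0,0,0],[0,0,0],[0,0,0]], claw=[0.65,0.68,0.7,0.7,0.7])

```text
t: 83.83
eef_pos: [560.2, -99.6, 54.5]
tcp_rot: [3.142, 0.0, 3.012]
ft_force: [-0.4, 1.0, 3.8]
opening: 0.421
grip_force: 30.0
```

arm_command(delta_pos=[[0,0,0.04],[0,0,0.17],[0,0,0.33],[0,0,0.49],[0,0,0.6]], delta_rot=[[0,0,0],[0,0,0],[0,0,0],[0,0,0],[0,0,0]], claw=[0.7,0.7,0.7,0.7,0.7])

```text
t: 84.25
eef_pos: [560.4, -99.7, 208.3]
tcp_rot: [-3.141, 0.003, 3.012]
ft_force: [1.1, -0.1, -1.7]
opening: 0.419
grip_force: 30.0
```

arm_command(delta_pos=[[-0.004,0.07,0.02],[-0.01,0.18,0.04],[-0.015,0.3,0.05],[-0.02,0.42,0.05],[-0.027,0.54,0.05]], delta_rot=[[0,0,0],[0,0,0],[0,0,0],[0,0,0],[0,0,0]], claw=[0.7,0.7,0.7,0.7,0.7])

```text
t: 84.67
eef_pos: [553.0, 36.6, 217.7]
tcp_rot: [3.142, 0.001, 3.011]
ft_force: [0.5, 0.1, -0.7]
opening: 0.418
grip_force: 30.0
```

arm_command(delta_pos=[[-0.005,0.11,0],[-0.01,0.22,0],[-0.015,0.33,0],[-0.02,0.44,0],[-0.027,0.54,0]], delta_rot=[[0,0,0],[0,0,0],[0,0,0],[0,0,0],[0,0,0]], claw=[0.7,0.7,0.7,0.7,0.7])

```text
t: 85.08
eef_pos: [546.2, 171.9, 217.3]
tcp_rot: [3.142, -0.0, 3.012]
ft_force: [0.3, 0.4, -1.3]
opening: 0.417
grip_force: 30.0
```

arm_command(delta_pos=[[-0.005,0.12,-0.02],[-0.01,0.25,-0.06],[-0.015,0.37,-0.1],[-0.02,0.47,-0.15],[-0.027,0.54,-0.2]], delta_rot=[[0,0,0],[0,0,0],[0,0,0],[0,0,0],[0,0,0]], claw=[0.7,0.7,0.7,0.7,0.7])

```text
t: 85.5
eef_pos: [539.4, 307.6, 166.8]
tcp_rot: [3.141, 0.0, 3.013]
ft_force: [-0.5, -1.0, -1.0]
opening: 0.417
grip_force: 30.0
```

arm_command(delta_pos=[[0,0,-0.07],[0,0,-0.18],[0,0,-0.3],[0,0,-0.4],[0,0,-0.46]], delta_rot=[[0,0,0],[0,0,0],[0,0,0],[0,0,0],[0,0,0]], claw=[0.7,0.7,0.7,0.7,0.7])

```text
t: 85.92
eef_pos: [538.8, 305.0, 49.6]
tcp_rot: [-3.14, -0.003, 3.012]
ft_force: [0.6, -0.0, -1.5]
opening: 0.424
grip_force: 30.0
```

arm_command(delta_pos=[[0,0,-0.03],[0,0,-0.07],[0,0,-0.11],[0,0,-0.14],[0,0,-0.15]], delta_rot=[[0,0,0],[0,0,0],[0,0,0],[0,0,0],[0,0,0]], claw=[0.7,0.7,0.7,0.7,0.7])

```text
t: 86.33
eef_pos: [539.7, 305.3, 13.6]
tcp_rot: [-3.141, -0.0, 3.012]
ft_force: [-0.6, -0.4, -1.1]
opening: 0.42
grip_force: 30.0
```

arm_command(delta_pos=[[0,0,0],[0,0,0],[0,0,0],[0,0,0],[0,0,0]], delta_rot=[[0,0,0],[0,0,0],[0,0,0],[0,0,0],[0,0,0]], claw=[0.7,0.7,0.7,0.7,0.7])

```text
t: 86.75
eef_pos: [540.1, 305.5, 14.8]
tcp_rot: [3.141, 0.001, 3.012]
ft_force: [0.3, -0.5, -0.3]
opening: 0.424
grip_force: 30.0
```

arm_command(delta_pos=[[0,0,-0.01],[0,0,-0.018],[0,0,-0.024],[0,0,-0.026],[0,0,-0.026]], delta_rot=[[0,0,0],[0,0,0],[0,0,0],[0,0,0],[0,0,0]], claw=[0.7,0.7,0.7,0.7,0.7])

```text
t: 87.17
eef_pos: [539.8, 305.4, 7.6]
tcp_rot: [-3.141, -0.0, 3.012]
ft_force: [0.2, 0.5, -1.5]
opening: 0.42
grip_force: 30.0
```

arm_command(delta_pos=[[0,0,0],[0,0,0],[0,0,0],[0,0,0],[0,0,0]], delta_rot=[[0,0,0],[0,0,0],[0,0,0],[0,0,0],[0,0,0]], claw=[0.7,0.7,0.7,0.7,0.7])

```text
t: 87.58
eef_pos: [539.9, 305.4, 7.9]
tcp_rot: [3.142, 0.0, 3.012]
ft_force: [-0.6, 0.1, -0.6]
opening: 0.418
grip_force: 30.0
```

arm_command(delta_pos=[[0,0,-0.001],[0,0,-0.001],[0,0,-0.001],[0,0,-0.001],[0,0,-0.001]], delta_rot=[[0,0,0],[0,0,0],[0,0,0],[0,0,0],[0,0,0]], claw=[0.55,0.5,0.4,0.3,0.3])

```text
t: 88.0
eef_pos: [539.9, 305.4, 7.7]
tcp_rot: [3.141, 0.0, 3.012]
ft_force: [-0.1, 0.1, 0.1]
opening: 0.652
grip_force: 0.0
```

arm_command(delta_pos=[[0,0,0.05],[0,0,0.2],[0,0,0.36],[0,0,0.52],[0,0,0.68]], delta_rot=[[0,0,0],[0,0,0],[0,0,0],[0,0,0],[0,0,0]], claw=[0.3,0.3,0.2,0,0])

```text
t: 88.42
eef_pos: [539.5, 305.3, 180.5]
tcp_rot: [3.141, 0.0, 3.012]
ft_force: [-0.2, 0.4, 0.5]
opening: 0.855
grip_force: 0.0
```

arm_command(delta_pos=[[0.01,-0.08,0.08],[0.03,-0.19,0.12],[0.04,-0.31,0.12],[0.06,-0.43,0.12],[0.077,-0.533,0.12]], delta_rot=[[0,0,0],[0,0,0],[0,0,0],[0,0,0],[0,0,0]], claw=[0,0,0,0,0])

```text
t: 88.83
eef_pos: [559.0, 170.6, 209.0]
tcp_rot: [3.141, 0.001, 3.012]
ft_force: [-0.2, 0.3, 0.2]
opening: 1.004
grip_force: 0.0
```

arm_command(delta_pos=[[0.02,-0.13,0],[0.04,-0.26,0],[0.055,-0.38,0],[0.07,-0.48,0],[0.077,-0.533,0]], delta_rot=[[0,0,0],[0,0,0],[0,0,0],[0,0,0],[0,0,0]], claw=[0,0,0,0,0])

```text
t: 89.25
eef_pos: [578.5, 36.4, 208.6]
tcp_rot: [-3.141, 0.001, 3.01]
ft_force: [-0.8, 0.2, 0.4]
opening: 0.999
grip_force: 0.0
```

arm_command(delta_pos=[[0,0,0],[0,0,0],[0,0,0],[0,0,0],[0,0,0]], delta_rot=[[0,0,0],[0,0,0],[0,0,0],[0,0,0],[0,0,0]], claw=[0,0,0,0,0])

```text
t: 89.67
eef_pos: [578.2, 40.1, 207.7]
tcp_rot: [3.141, -0.0, 3.013]
ft_force: [-0.4, 0.1, -0.3]
opening: 1.002
grip_force: 0.0
```

Run:
```python
from h import *
print(state()["eef_pos"].round(1))
blobs("scene",z=13,names=["green","white"]); blobs("scene",z=64,names=["amber"]);blobs("side",z=13,names=["green","white"])
```

```text
[578.2  40.1 207.7]
scene green area 327 px [451. 193.] xy [438. 359.]
scene white area 249 px [452. 218.] xy [532. 310.]
scene white area 140 px [341. 218.] xy [431.  20.]
scene white area 1465 px [317. 258.] xy [546. -90.]
scene white area 517 px [379. 262.] xy [611.  54.]
scene white area 164 px [353. 257.] xy [575.  -0.]
scene amber area 364 px [368. 240.] xy [576.  37.]
side green area 614 px [362. 399.] xy [440. 359.]
```

arm_command(delta_pos=[[0,-0.003,-0.07],[0,-0.003,-0.2],[0,-0.003,-0.34],[0,-0.003,-0.45],[0,-0.003,-0.5]], delta_rot=[[0,0,0],[0,0,0],[0,0,0],[0,0,0],[0,0,0]], claw=[0,0,0,0,0])

```text
t: 90.23
eef_pos: [576.9, 38.5, 79.2]
tcp_rot: [-3.141, -0.004, 3.012]
ft_force: [-0.5, 0.0, 0.4]
opening: 0.997
grip_force: 0.0
```

arm_command(delta_pos=[[0,0,-0.02],[0,0,-0.05],[0,0,-0.07],[0,0,-0.08],[0,0,-0.08]], delta_rot=[[0,0,0],[0,0,0],[0,0,0],[0,0,0],[0,0,0]], claw=[0,0,0,0,0])

```text
t: 90.65
eef_pos: [578.5, 38.2, 62.8]
tcp_rot: [3.141, 0.0, 3.012]
ft_force: [0.4, 0.2, -1.2]
opening: 1.004
grip_force: 0.0
```

arm_command(delta_pos=[[0,0,0],[0,0,0],[0,0,0],[0,0,0],[0,0,0]], delta_rot=[[0,0,0],[0,0,0],[0,0,0],[0,0,0],[0,0,0]], claw=[0,0,0,0,0])

```text
t: 91.07
eef_pos: [578.5, 38.2, 62.8]
tcp_rot: [3.141, 0.0, 3.012]
ft_force: [-0.7, -0.4, -0.4]
opening: 1.001
grip_force: 0.0
```

arm_command(delta_pos=[[0,0,-0.015],[0,0,-0.028],[0,0,-0.034],[0,0,-0.034],[0,0,-0.034]], delta_rot=[[0,0,0],[0,0,0],[0,0,0],[0,0,0],[0,0,0]], claw=[0.1,0.2,0.3,0.4,0.45])

```text
t: 91.48
eef_pos: [578.3, 38.2, 53.9]
tcp_rot: [3.142, -0.0, 3.012]
ft_force: [-0.5, -0.9, -0.8]
opening: 0.705
grip_force: 0.0
```

arm_command(delta_pos=[[0,0,0],[0,0,0],[0,0,0],[0,0,0],[0,0,0]], delta_rot=[[0,0,0],[0,0,0],[0,0,0],[0,0,0],[0,0,0]], claw=[0.52,0.54,0.56,0.6,0.62])

```text
t: 91.9
eef_pos: [578.5, 38.2, 54.2]
tcp_rot: [3.141, 0.0, 3.012]
ft_force: [0.2, 0.2, -0.0]
opening: 0.421
grip_force: 30.0
```

arm_command(delta_pos=[[0,0,0],[0,0,0],[0,0,0],[0,0,0],[0,0,0]], delta_rot=[[0,0,0],[0,0,0],[0,0,0],[0,0,0],[0,0,0]], claw=[0.65,0.68,0.7,0.7,0.7])

```text
t: 92.32
eef_pos: [578.5, 38.2, 54.2]
tcp_rot: [3.141, 0.0, 3.012]
ft_force: [-0.0, 0.7, 1.8]
opening: 0.422
grip_force: 30.0
```

arm_command(delta_pos=[[0,0,0.04],[0,0,0.17],[0,0,0.33],[0,0,0.49],[0,0,0.6]], delta_rot=[[0,0,0],[0,0,0],[0,0,0],[0,0,0],[0,0,0]], claw=[0.7,0.7,0.7,0.7,0.7])

```text
t: 92.73
eef_pos: [578.6, 38.1, 208.1]
tcp_rot: [3.141, 0.003, 3.012]
ft_force: [0.4, 0.1, -2.0]
opening: 0.419
grip_force: 30.0
```

arm_command(delta_pos=[[-0.03,0.05,0],[-0.08,0.13,0],[-0.14,0.22,0],[-0.21,0.32,0],[-0.277,0.424,0]], delta_rot=[[0,0,0],[0,0,0],[0,0,0],[0,0,0],[0,0,0]], claw=[0.7,0.7,0.7,0.7,0.7])

```text
t: 93.15
eef_pos: [507.6, 144.9, 203.8]
tcp_rot: [-3.141, -0.001, 3.011]
ft_force: [1.3, 0.2, -1.4]
opening: 0.416
grip_force: 30.0
```

arm_command(delta_pos=[[-0.065,0.1,0],[-0.13,0.2,-0.03],[-0.19,0.3,-0.06],[-0.24,0.37,-0.1],[-0.277,0.424,-0.15]], delta_rot=[[0,0,0],[0,0,0],[0,0,0],[0,0,0],[0,0,0]], claw=[0.7,0.7,0.7,0.7,0.7])

```text
t: 93.57
eef_pos: [438.2, 251.6, 166.5]
tcp_rot: [3.141, 0.0, 3.013]
ft_force: [0.5, -0.4, -1.9]
opening: 0.42
grip_force: 30.0
```

arm_command(delta_pos=[[0,0,-0.07],[0,0,-0.18],[0,0,-0.3],[0,0,-0.4],[0,0,-0.46]], delta_rot=[[0,0,0],[0,0,0],[0,0,0],[0,0,0],[0,0,0]], claw=[0.7,0.7,0.7,0.7,0.7])

```text
t: 93.98
eef_pos: [438.4, 249.8, 49.2]
tcp_rot: [-3.14, -0.003, 3.012]
ft_force: [0.9, 0.4, -2.1]
opening: 0.419
grip_force: 30.0
```

arm_command(delta_pos=[[0,0,-0.03],[0,0,-0.07],[0,0,-0.1],[0,0,-0.12],[0,0,-0.13]], delta_rot=[[0,0,0],[0,0,0],[0,0,0],[0,0,0],[0,0,0]], claw=[0.7,0.7,0.7,0.7,0.7])

```text
t: 94.4
eef_pos: [439.9, 250.2, 18.9]
tcp_rot: [3.141, 0.0, 3.012]
ft_force: [-0.0, 0.4, -1.7]
opening: 0.419
grip_force: 30.0
```

arm_command(delta_pos=[[0,0,0],[0,0,0],[0,0,0],[0,0,0],[0,0,0]], delta_rot=[[0,0,0],[0,0,0],[0,0,0],[0,0,0],[0,0,0]], claw=[0.7,0.7,0.7,0.7,0.7])

```text
t: 94.82
eef_pos: [440.0, 250.2, 19.4]
tcp_rot: [3.141, 0.001, 3.012]
ft_force: [0.7, 1.2, -1.1]
opening: 0.418
grip_force: 30.0
```

arm_command(delta_pos=[[0,0,-0.015],[0,0,-0.028],[0,0,-0.04],[0,0,-0.045],[0,0,-0.046]], delta_rot=[[0,0,0],[0,0,0],[0,0,0],[0,0,0],[0,0,0]], claw=[0.7,0.7,0.7,0.7,0.7])

```text
t: 95.23
eef_pos: [439.7, 250.1, 7.2]
tcp_rot: [-3.141, -0.001, 3.012]
ft_force: [0.2, -0.3, -2.3]
opening: 0.417
grip_force: 30.0
```

arm_command(delta_pos=[[0,0,0],[0,0,0],[0,0,0],[0,0,0],[0,0,0]], delta_rot=[[0,0,0],[0,0,0],[0,0,0],[0,0,0],[0,0,0]], claw=[0.7,0.7,0.7,0.7,0.7])

```text
t: 95.65
eef_pos: [439.9, 250.2, 7.7]
tcp_rot: [3.141, 0.0, 3.012]
ft_force: [-0.4, 0.5, -1.6]
opening: 0.416
grip_force: 30.0
```

arm_command(delta_pos=[[0,0,-0.001],[0,0,-0.002],[0,0,-0.002],[0,0,-0.002],[0,0,-0.002]], delta_rot=[[0,0,0],[0,0,0],[0,0,0],[0,0,0],[0,0,0]], claw=[0.7,0.7,0.5,0.4,0.3])

```text
t: 96.07
eef_pos: [439.9, 250.2, 7.1]
tcp_rot: [3.141, 0.0, 3.012]
ft_force: [-0.2, 0.1, -0.5]
opening: 0.575
grip_force: 0.0
```

arm_command(delta_pos=[[0,0,0],[0,0,0.05],[0,0,0.2],[0,0,0.36],[0,0,0.52]], delta_rot=[[0,0,0],[0,0,0],[0,0,0],[0,0,0],[0,0,0]], claw=[0.3,0.3,0.3,0.3,0.3])

```text
t: 96.48
eef_pos: [439.4, 249.9, 138.4]
tcp_rot: [-3.141, -0.001, 3.012]
ft_force: [1.5, 0.8, -0.9]
opening: 0.699
grip_force: 0.0
```

arm_command(delta_pos=[[0,-0.1,0.15],[0,-0.24,0.3],[0,-0.36,0.4],[0,-0.44,0.45],[0,-0.44,0.45]], delta_rot=[[0,0,0],[0,0,0],[0,0,0],[0,0,0],[0,0,0]], claw=[0.3,0.3,0.3,0.3,0.3])

```text
t: 96.9
eef_pos: [440.9, 137.3, 253.4]
tcp_rot: [3.14, 0.006, 3.01]
ft_force: [0.1, 0.8, -0.2]
opening: 0.706
grip_force: 0.0
```

arm_command(delta_pos=[[0,0,0],[0,0,0],[0,0,0],[0,0,0],[0,0,0]], delta_rot=[[0,0,0],[0,0,0],[0,0,0],[0,0,0],[0,0,0]], claw=[0.3,0.3,0.3,0.3,0.3])

```text
t: 97.32
eef_pos: [439.6, 140.8, 248.8]
tcp_rot: [-3.141, -0.002, 3.013]
ft_force: [-0.9, -0.7, 0.1]
opening: 0.701
grip_force: 0.0
```

Run:
```python
from h import *
print(state()["eef_pos"].round(1),state()["t"])
im,_=blobs("scene",z=13); cv2.imwrite("pics/sf.png",cv2.resize(im[140:320,230:520,::-1],(800,496),interpolation=cv2.INTER_CUBIC)); blobs("side",z=13,names=["amber","green"])
```

```text
[439.6 140.8 248.8] 97.3167
scene amber area 316 px [417. 200.] xy [435. 252.]
scene green area 330 px [451. 193.] xy [438. 359.]
scene white area 241 px [452. 218.] xy [531. 309.]
scene white area 2890 px [338. 250.] xy [538. -28.]
scene white area 173 px [353. 256.] xy [572.   1.]
side amber area 500 px [366. 362.] xy [437. 248.]
side green area 614 px [362. 399.] xy [439. 359.]
```

View pics/sf.png

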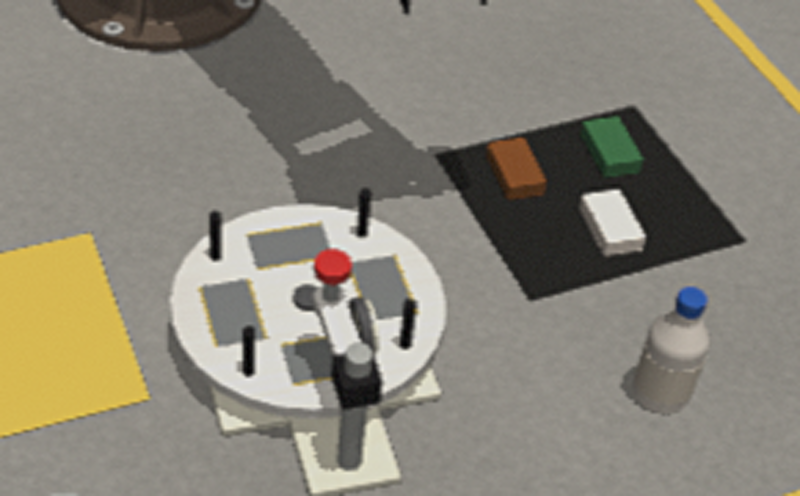

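All three plates lie flat on the black mat: amber (517,167), green (613,146), white (613,222). The table is clicked in and empty, and the robot is clear of everything.

```bash
python3 -c "
from cell import *
print(job_done())"
```

```text
the job is handed in; nothing more can be done
None
```

I gauged amber, green and white in that order (no blue plate was there), set all three flat on the black mat, left the table clicked in and handed the job in; green was knocked off its pad partway and I put it back before gauging it.

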